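Clear the jeweller's bench for the night

ROBOT

A 6-joint arm with a two-finger parallel gripper is mounted at the origin on the work surface. World frame = base frame: x ahead of the robot, y to its left, z up, the work surface at z = 0. Lengths are in m, angles in rad, forces in N, time in s.
With the tool pointing down it reaches from about 0.275 to 0.85 m from the base axis. Payload 5.2 kg.
Tool frame: the origin (TCP) lies at the very end of the fingers, on their centre line; the grasp point (between the pads) lies 19 mm behind it (tcp_to_grasp is the distance from the TCP to the grasp point, in m); z points along the fingers, x is the direction in which the jaws open and shut, and the axes are right-handed (so a half turn about z gives the same grasp; the last joint's range is limited). The gripper opens to 85 mm and grips with 20 to 120 N. Pads are 22 mm wide; open, the fingers measure 114 mm over their backs; the gripper's body (76 mm by 85 mm) begins 54 mm behind the grasp point. The pads swing forward as they close: fully open they stand 13 mm farther back than shut.
Start: joints at [1.11, 0.259, 1.535, -0, 1.348, -0.203], TCP at [0.14, 0.532, 0.231] pointing down, gripper open.
Joint ranges: [-3.14, 3.14], [-0.91, 2.08], [0.19, 2.58], [-1.22, 4.36], [0.22, 2.71], [-3.12, 3.12]. Speed limits (rad/s): [2.57, 2.57, 3.14, 3.14, 3.14, 3.14].

INTERFACE

Orientations are given as a rotation vector (axis times angle).
In Python, from rig import * gives the robot as it stands.
- The arm moves only by the tool jog_arm, never from a script. Its argument "series" is a list of rows, each a list of 7 numbers: the gripper command: -1 is fully open, 1 is shut, values between are in proportion, then the shift along the world's x, y, z normalised to -1 to 1, where 1 is 1000 mm, then the turn, a rotation vector about the world's x, y, z normalised to -1 to 1, where 1 is 0.5 rad. A call has 1 to 5 rows; each row is the pose to reach, as a shift and turn from the pose measured when the call began; what a row does not reach only later rows make up. A row lasts 1/10 s, in which the tool goes at most 50 mm and 8.59 degrees, less where a joint would pass 70% of its speed; a pose out of reach is approached as far as the arm can. A call with a number of a shift or a turn outside -1 to 1 is refused whole. A call with a gripper value outside its range is refused whole. The fingers move at their own pace and stop on an object; "newtons" is the grip in N (left out, the last holds). Time passes only in rows, so rows that repeat a pose let the fingers close. It gives the time, the measured TCP pose, the force and the opening at its end, in the units of the state.
- get_state(): the state, without advancing time (a new reading comes with each control period).
- read_camera(name): name is "scene" or "top" or "wrist"; returns the picture (400x640x3 uint8, red, green, blue); there is no depth.
- camera_params(name): a dict with "intrinsics" (3x3 intrinsics, pixels), "rvec" (rotation vector, rad) and "tvec" (3), from world to camera coordinates, as OpenCV has them; the wrist camera has in their place "hand_eye" (4x4, takes a point from camera to tool coordinates, whose origin is the TCP and whose axes are the tool frame's). Camera axes: x right, y down, z forward; pixel columns grow to the right and rows downward; lengths in m; the calibration is good to about 2 mm. A picture is of the moment at which its call begins: read the wrist's pose just before it. camera_params takes no time and is no camera call.
- finish_job(): hands the job in, once; it reports no verdict.
Trained networks look in the newest picture that a camera, given by its name, has taken for a name from the list of things; names that differ only in an ending like _2 or _b are one class to them, and where a whole thing is asked for, a point or a joint stands for the part that bears it (a point fixed in the world has none). Each returns a list of dicts, best first, with "conf" (0 to 1); they miss things now and then, are a little off and sometimes report something else, mostly with a low value. They report only what shows in the picture. A call takes as long as a camera call.
- look_for(camera, query): "extent" ([left, top, right, bottom] in pixels, round what is visible of it).
The state is a dict: "clock": time; "q": joint angles; "joint_vel": joint speeds; "joint_efforts": joint torques, N m; "tcp_pos": TCP position; "tool_rot": TCP orientation; "wrist_force": force on the tool from outside, world axes, zero at the start; "ft_torque": the same for the moment, N m; "width": finger opening in m.
Only numpy, scipy, OpenCV 4.12 (cv2) and the standard library are available. Lean on these libraries where they do the work, as an engineer would, in place of code of your own. Each camera call takes 0.05 s, during which the arm holds its last target.

TASK

Clear the bench for the night: lay the files in the long low wooden tray, the ring clamps in the deep wooden box and the pliers in the steel tray, each tool lengthwise and down inside its tray, and hang the wire rinse basket by the middle of its handle on the hook of the drip stand. Leave the other things on the bench where they are.

Things in the scene. Friction and masses are not known exactly. Their poses are not given: they have to be found in the camera images.
- file_a: a hand file, 156 mm long: wooden handle 70 mm long, 20 mm wide and high (does not roll), dark steel blade 12 mm wide, 5 mm thick. It lies on its handle, the blade level 7 mm clear of the bench. Origin: at mid-length, level with the underside of the handle; x from handle (-x) to blade tip, z up. Balance point x = -21 mm, in the handle: hold it there, across y. 70 g. May be absent (None)
- file_b: a hand file, 156 mm long: wooden handle 70 mm long, 20 mm wide and high (does not roll), dark steel blade 12 mm wide, 5 mm thick. It lies on its handle, the blade level 7 mm clear of the bench. Origin: at mid-length, level with the underside of the handle; x from handle (-x) to blade tip, z up. Balance point x = -21 mm, in the handle: hold it there, across y. 70 g. May be absent (None)
- clamp_a: a wooden ring clamp, 120 mm long, 28 mm wide, 24 mm high: two pale wooden jaws side by side, a steel band round the middle. Origin: centre of the underside; x along its length, z up. Hold it across its width at the middle. 60 g. May be absent (None)
- clamp_b: a wooden ring clamp, 120 mm long, 28 mm wide, 24 mm high: two pale wooden jaws side by side, a steel band round the middle. Origin: centre of the underside; x along its length, z up. Hold it across its width at the middle. 60 g. May be absent (None)
- pliers_a: pliers lying flat, 128 mm long, 10 mm thick: steel jaws to +x, box joint 22 mm long and 17 mm wide at the origin, two black sleeved handles to -x, 41 mm wide over both. Origin: underside of the joint; x from handles to jaw tips, z up. Hold it there, across y: it is the balance point. 90 g. May be absent (None)
- pliers_b: pliers lying flat, 128 mm long, 10 mm thick: steel jaws to +x, box joint 22 mm long and 17 mm wide at the origin, two black sleeved handles to -x, 41 mm wide over both. Origin: underside of the joint; x from handles to jaw tips, z up. Hold it there, across y: it is the balance point. 90 g. May be absent (None)
- file_c: a hand file, 156 mm long: wooden handle 70 mm long, 20 mm wide and high (does not roll), dark steel blade 12 mm wide, 5 mm thick. It lies on its handle, the blade level 7 mm clear of the bench. Origin: at mid-length, level with the underside of the handle; x from handle (-x) to blade tip, z up. Balance point x = -21 mm, in the handle: hold it there, across y. 70 g. May be absent (None)
- pliers_c: pliers lying flat, 128 mm long, 10 mm thick: steel jaws to +x, box joint 22 mm long and 17 mm wide at the origin, two black sleeved handles to -x, 41 mm wide over both. Origin: underside of the joint; x from handles to jaw tips, z up. Hold it there, across y: it is the balance point. 90 g. May be absent (None)
- file_tray: the file tray: a long, low wooden tray, fixed to the bench, the longest and lowest of the three; outside 158 (x) by 202 (y) by 28 mm high, walls and floor 6 mm. Origin: centre of the underside; y along its length
- clamp_box: the ring-clamp box: a pale wooden box, fixed, the deepest of the three; outside 142 (x) by 170 (y) by 46 mm high, walls and floor 6 mm. Origin: centre of the underside; y along its length. It and the plier tray may change places
- plier_tray: the plier tray: a plain steel tray, fixed; outside 156 (x) by 170 (y) by 30 mm high, walls and floor 6 mm. Origin: centre of the underside; y along its length
- stand: the drip stand, fixed: square rimmed steel foot pan 150 by 150 mm, rim 13 mm high; a 14 mm post, 228 mm high, 62 mm behind (+x of) the origin; from it an 8 mm wire hook reaches to -x at about 200 mm height. Origin: centre of the underside; -x is the way the hook points, out over the pan
- hook_seat (a point): the lowest point of the hook's upper surface, where a handle rests: 199 mm above the bench, 12 mm to the -x side of the stand's origin. The upturned end of the hook stands 21 mm farther to -x and its top is 25 mm above the seat. Axes as the stand's
- basket: the empty wire rinse basket, loose: 84 (x) by 112 (y), 48 mm high, 160 g, with a stiff arched handle of 8 mm rod along y: level, its axis 98 mm up, from y = -52 to +52 mm, but for a small peak at the middle (y -14 to +14, axis 106 mm up). Origin: centre of the underside. Pinch the level part from above, across x, some 34 mm from the middle, to leave the peak free for the hook
- bail (a point): the underside of the peak in the middle of the basket's handle, 102 mm above the basket's underside: it rests on the hook when hung. Axes as the basket's
- wedge: a bench-pin wedge of bare wood, 83 by 30 by 24 mm, loose, not part of the job. Origin: underside
- bench_block: a square steel bench block, 62 by 62 by 22 mm, loose, not part of the job. Origin: centre of the underside
- tins: three stacked white tins, 53 mm wide and 46 mm high, one loose body, not part of the job. Origin: centre of the underside
- flux_bottle: a small amber bottle, 38 mm wide and 65 mm high, loose, not part of the job. Origin: centre of the underside

How it is judged:
At the end, for the whole second after the job is handed in: Each tool present rests in its own tray, within 0.45 rad of the tray's long axis, origin within 26 (file), 25 (clamp), 22 mm (pliers) of the middle lengthwise and below the rim. The basket hangs still on the hook: bail within 22 mm of the seat, tilt under 0.3 rad, underside over 60 mm up (y of file_a in the frame of file_tray between -0.026 and 0.026 m and x of file_a in the frame of file_tray between -0.07 and 0.07 m and z of file_a in the frame of file_tray between 0 and 0.03 m and angle between the x axis of each of file_a, file_b, file_c and the y axis of file_tray, either way round below 0.45 rad and y of clamp_a in the frame of clamp_box between -0.025 and 0.025 m and x of clamp_a in the frame of clamp_box between -0.066 and 0.066 m and z of clamp_a in the frame of clamp_box between 0 and 0.044 m and angle between the x axis of each of clamp_a, clamp_b and the y axis of clamp_box, either way round below 0.45 rad and y of pliers_a in the frame of plier_tray between -0.022 and 0.022 m and x of pliers_a in the frame of plier_tray between -0.068 and 0.068 m and z of pliers_a in the frame of plier_tray between 0 and 0.03 m and angle between the x axis of each of pliers_a, pliers_b, pliers_c and the y axis of plier_tray, either way round below 0.45 rad and y of file_b in the frame of file_tray between -0.026 and 0.026 m and x of file_b in the frame of file_tray between -0.07 and 0.07 m and z of file_b in the frame of file_tray between 0 and 0.03 m and y of clamp_b in the frame of clamp_box between -0.025 and 0.025 m and x of clamp_b in the frame of clamp_box between -0.066 and 0.066 m and z of clamp_b in the frame of clamp_box between 0 and 0.044 m and y of pliers_b in the frame of plier_tray between -0.022 and 0.022 m and x of pliers_b in the frame of plier_tray between -0.068 and 0.068 m and z of pliers_b in the frame of plier_tray between 0 and 0.03 m and y of file_c in the frame of file_tray between -0.026 and 0.026 m and x of file_c in the frame of file_tray between -0.07 and 0.07 m and z of file_c in the frame of file_tray between 0 and 0.03 m and y of pliers_c in the frame of plier_tray between -0.022 and 0.022 m and x of pliers_c in the frame of plier_tray between -0.068 and 0.068 m and z of pliers_c in the frame of plier_tray between 0 and 0.03 m and distance between bail and hook_seat below 0.022 m and angle between basket's own z axis and vertical below 0.3 rad and height (world z) of basket above 0.06 m and contact force between basket and stand above 0.4 N and linear speed of basket below 0.05 m/s and angular speed of basket below 0.5 rad/s); the robot touches nothing.
It fails at once if the bench block, the tins or the bottle is moved more than 30 mm (distance of any of bench_block, tins, flux_bottle from where it was at the start of the episode above 0.03 m).
It fails at once if the wooden wedge is moved more than 60 mm (distance of wedge from where it was at the start of the episode above 0.06 m).
Of file_a, clamp_a, pliers_a, file_b, clamp_b, pliers_b, file_c, pliers_c only 6 to 8 are there at a start; the rules pass over those that are not, and their reading is None.
At some moment in a run one of file_a, clamp_a, pliers_a, file_b, clamp_b, pliers_b, file_c, pliers_c may be knocked a few centimetres aside while the robot is not near it.
It also fails if it takes over 208 s, if anything falls off the work surface, if the arm or the gripper's body presses on something with over 40 N, if the wrist force passes 120 N, or if a joint passes its speed limit or range.

## Working session

There is one attempt and no reset: what is moved stays moved. The work goes in short steps, Python scripts to look and compute and a tool call to move; the robot and the scene stay as the last step left them, time stands still between calls to the robot, and variables do not carry over. Pictures are saved under pics/ and viewed, and the job is handed in when it is done.

Besides the shell and the picture viewer there is one more tool, called after "Emit:" by a JSON object that holds its "op" and its "data". jog_arm: Moves the arm, as the interface text tells. Scaled input: -1 to 1 covers 1000 mm each way for a shift and 0.5 rad each way for a turn. Its arguments: {"type":"object","properties":{"series":{"type":"array"},"newtons":{"type":"number"}},"required":["series"]}

```bash
ls; mkdir -p pics; python3 - <<'E'
from rig import *
import cv2
print(get_state())
for n in ("top","scene","wrist"):
    im=read_camera(n); cv2.imwrite(f"pics/{n}0.png",im[:,:,::-1])
    print(n,camera_params(n))
E
```

```text
pics
{'clock': 0.0, 'q': array([ 1.11020975e+00,  2.59336265e-01,  1.53610060e+00, -1.77598111e-05,
        1.34801539e+00, -2.02795304e-01]), 'joint_vel': array([-0.0009946 ,  0.00157073, -0.00219576,  0.00038574, -0.00151316,
       -0.00025589]), 'joint_efforts': array([ 7.20725639e-04, -4.46019888e+01, -2.90578687e+01, -4.89454142e-04,
        1.15388492e-02,  3.25794474e-05]), 'tcp_pos': array([0.13995475, 0.53133455, 0.2304713 ]), 'tool_rot': array([ 2.4878927 ,  1.91696875, -0.00261292]), 'wrist_force': array([-0.44374019, -0.45260336, -0.56121202]), 'ft_torque': array([-0.01667307, -0.00769603,  0.00496275]), 'width': 0.08524390245875206}
top {'intrinsics': array([[477.49237672,   0.        , 309.53664592],
       [  0.        , 477.49237672, 197.74113428],
       [  0.        ,   0.        ,   1.        ]]), 'rvec': array([ 2.09732036, -2.13398901,  0.18946326]), 'tvec': array([0.04993929, 0.61180477, 1.23928531])}
scene {'intrinsics': array([[427.08528309,   0.        , 324.83006195],
       [  0.        , 427.08528309, 198.5509277 ],
       [  0.        ,   0.        ,   1.        ]]), 'rvec': array([ 1.17180166,  2.14988758, -1.09179677]), 'tvec': array([ 0.2936217 , -0.19297158,  1.93421279])}
wrist {'intrinsics': array([[358.88471843,   0.        , 321.02025041],
       [  0.        , 358.88471843, 203.8072455 ],
       [  0.        ,   0.        ,   1.        ]]), 'hand_eye': array([[ 9.99999557e-01,  6.82019414e-04,  6.49372785e-04,
        -6.34813083e-04],
       [-8.30162831e-04,  9.63983903e-01,  2.65959293e-01,
        -6.80482901e-02],
       [-4.44595511e-04, -2.65959714e-01,  9.63984042e-01,
        -1.42886952e-01],
       [ 0.00000000e+00,  0.00000000e+00,  0.00000000e+00,
         1.00000000e+00]])}
```

View pics/top0.png

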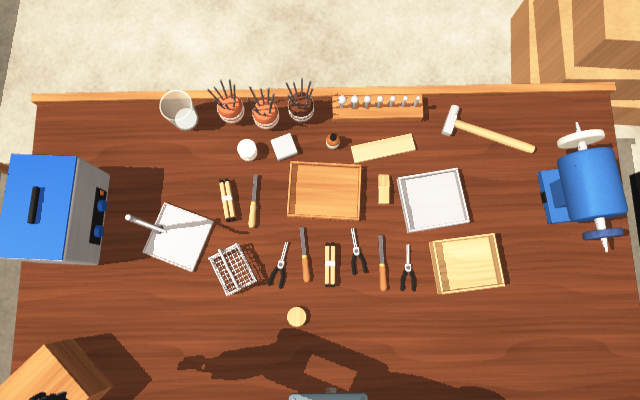

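View pics/scene0.png

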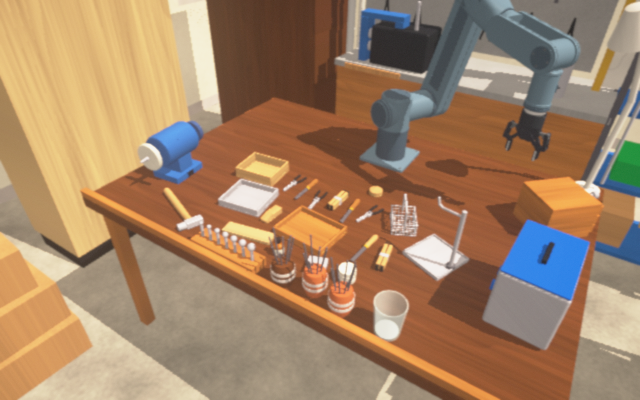

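View pics/wrist0.png

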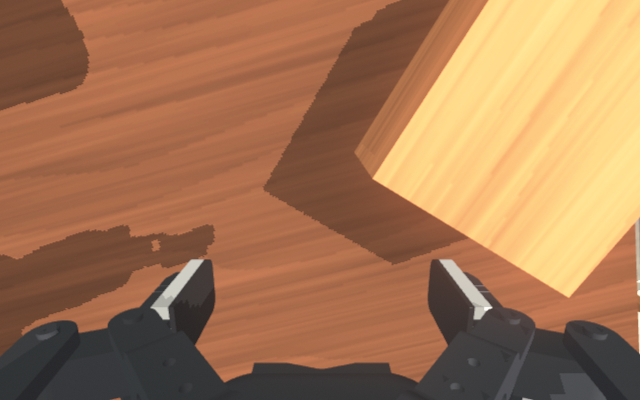

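Top view: all 8 tools are there. Clamps are at about (228,200) and (330,265), files at (254,200), (305,255) and (382,262), and pliers at (280,265), (358,250) and (408,267). The file tray is at (325,190), the steel tray at (433,200), the clamp box at (468,263), the stand at (180,237) and the basket at (233,270).

```bash
cat > h.py <<'E'
import numpy as np, cv2
from scipy.spatial.transform import Rotation as R
from rig import *
def cam(n):
    p=camera_params(n)
    K=np.array(p['intrinsics'])
    if n=='wrist':
        s=get_state(); T=np.eye(4); T[:3,:3]=R.from_rotvec(s['tool_rot']).as_matrix(); T[:3,3]=s['tcp_pos']
        W=T@np.array(p['hand_eye']); I=np.linalg.inv(W); return K,I[:3,:3],I[:3,3]
    return K,cv2.Rodrigues(np.array(p['rvec']))[0],np.array(p['tvec'])
def p2w(c,uv,z):
    K,Rm,t=c; d=Rm.T@np.linalg.solve(K,[uv[0],uv[1],1.]); o=-Rm.T@t
    return o+d*(z-o[2])/d[2]
def w2p(c,P):
    K,Rm,t=c; q=K@(Rm@np.asarray(P,float)+t); return q[:2]/q[2]
def rect(c,im,x0,x1,y0,y1,z,s=1000):
    # image: right = -y, up = +x ; s px per m
    K,Rm,t=c
    H=K@np.c_[Rm[:,0],Rm[:,1],Rm[:,2]*z+t]
    A=np.array([[0,-1/s,x1],[-1/s,0,y1],[0,0,1.]])
    return cv2.warpPerspective(im,H@A,(int((y1-y0)*s),int((x1-x0)*s)),flags=cv2.INTER_CUBIC|cv2.WARP_INVERSE_MAP)
def grid(g,x0,x1,y0,y1,s,step=.05):
    g=g.copy()
    for x in np.arange(np.ceil(x0/step)*step,x1,step):
        cv2.line(g,(0,int((x1-x)*s)),(g.shape[1],int((x1-x)*s)),(0,255,255),1); cv2.putText(g,f"{x:.2f}",(0,int((x1-x)*s)),0,.35,(0,255,0),1)
    for y in np.arange(np.ceil(y0/step)*step,y1,step):
        cv2.line(g,(int((y1-y)*s),0),(int((y1-y)*s),g.shape[0]),(0,255,255),1); cv2.putText(g,f"{y:.2f}",(int((y1-y)*s),10),0,.35,(0,255,0),1)
    return g
E
python3 - <<'E'
from h import *
im=read_camera('top'); c=cam('top')
print(-c[1].T@c[2])
for q in ['file_a','clamp_a','pliers_a','file_tray','clamp_box','plier_tray','stand','basket','wedge','bench_block','tins','flux_bottle']:
    for d in look_for('top',q):
        if d['conf']<.3: continue
        e=d['extent']; print(q,round(d['conf'],2),np.round(e),p2w(c,[(e[0]+e[2])/2,(e[1]+e[3])/2],.01).round(3))
b=im[:,:,::-1]
a=(.30,.70,-.15,.25); cv2.imwrite('pics/r1.png',grid(rect(c,b,*a,.012,1500),*a,1500))
print(get_state()['clock'])
E
```

```text
[0.36625204 0.02564317 1.33335252]
file_a 0.8 [248. 171. 260. 230.] [0.618 0.196 0.01 ]
file_a 0.57 [377. 237. 384. 292.] [ 0.431 -0.152  0.01 ]
file_a 0.55 [299. 228. 310. 282.] [0.461 0.055 0.01 ]
clamp_a 0.91 [221. 178. 235. 221.] [0.621 0.27  0.01 ]
clamp_a 0.58 [326. 243. 339. 288.] [ 0.431 -0.02   0.01 ]
pliers_a 0.59 [349. 228. 366. 274.] [ 0.471 -0.09   0.01 ]
pliers_a 0.53 [268. 245. 289. 288.] [0.432 0.129 0.01 ]
pliers_a 0.51 [127. 203. 211. 271.] [0.517 0.434 0.01 ]
pliers_a 0.5 [402. 244. 417. 293.] [ 0.42 -0.23  0.01]
file_tray 0.96 [286. 161. 364. 223.] [ 0.637 -0.003  0.01 ]
clamp_box 0.91 [428. 233. 505. 293.] [ 0.432 -0.387  0.01 ]
plier_tray 0.7 [394. 167. 469. 235.] [ 0.606 -0.303  0.01 ]
basket 0.95 [208. 242. 259. 294.] [0.429 0.251 0.01 ]
basket 0.39 [377. 174. 390. 204.] [ 0.642 -0.169  0.01 ]
wedge 0.69 [376. 172. 391. 206.] [ 0.643 -0.169  0.01 ]
bench_block 0.79 [270. 132. 299. 162.] [0.773 0.11  0.01 ]
tins 0.53 [238. 139. 260. 162.] [0.764 0.212 0.01 ]
flux_bottle 0.52 [125. 204. 214. 270.] [0.518 0.433 0.01 ]
flux_bottle 0.5 [325. 134. 339. 151.] [ 0.783 -0.027  0.01 ]
0.8
```

```bash
python3 - <<'E'
from h import *
b=cv2.imread('pics/top0.png'); c=cam('top')
for i,a in enumerate([(.33,.57,-.12,.20),(.33,.57,-.30,0.0),(.48,.72,.14,.34)]):
    cv2.imwrite(f'pics/z{i}.png',grid(rect(c,b,*a,.012,2400),*a,2400))
a=(.34,.76,-.50,.12); cv2.imwrite('pics/z3.png',grid(rect(c,b,*a,.03,1250),*a,1250))
E
```

```text
(no output)
```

View pics/z0.png

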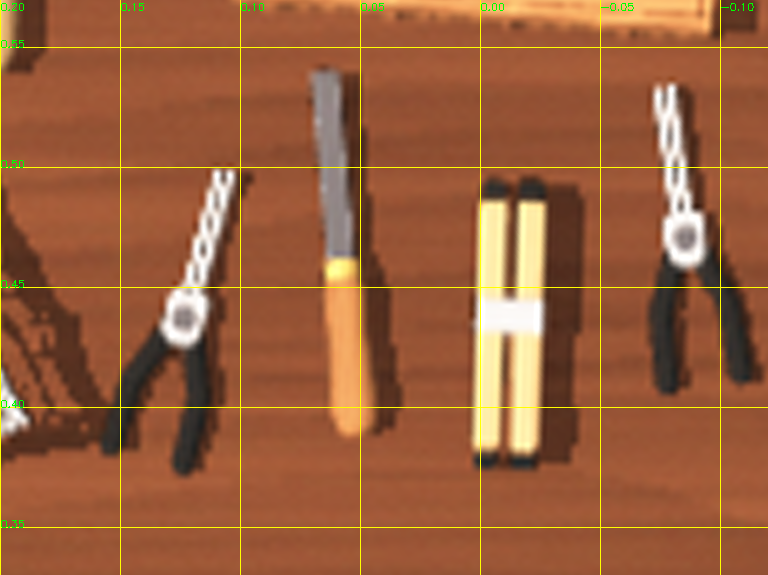

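View pics/z1.png

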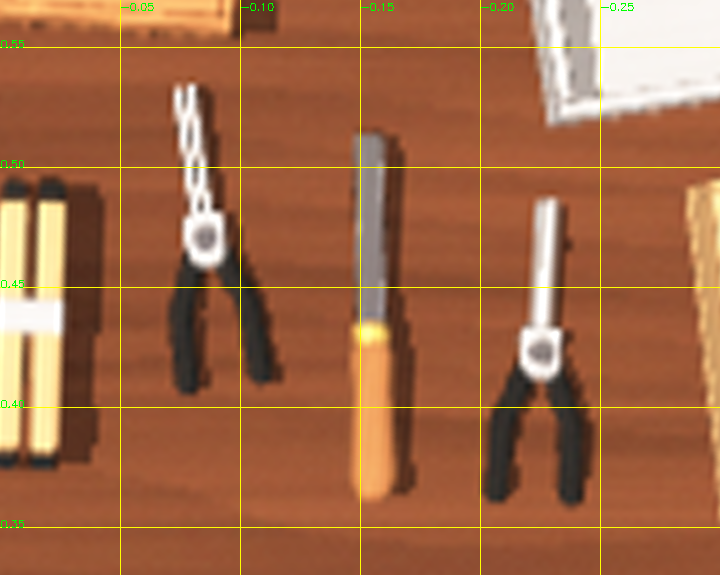

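View pics/z2.png

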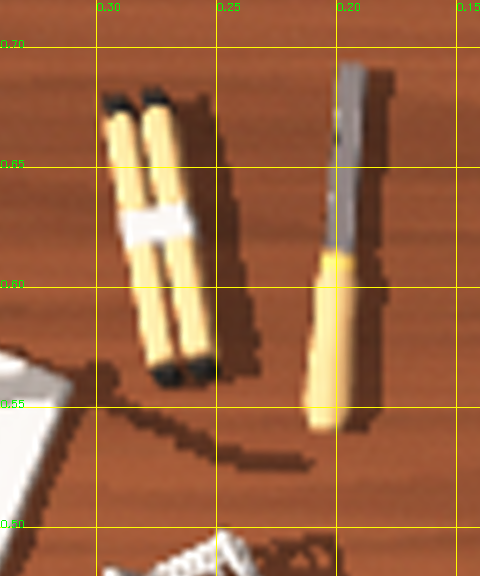

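View pics/z3.png

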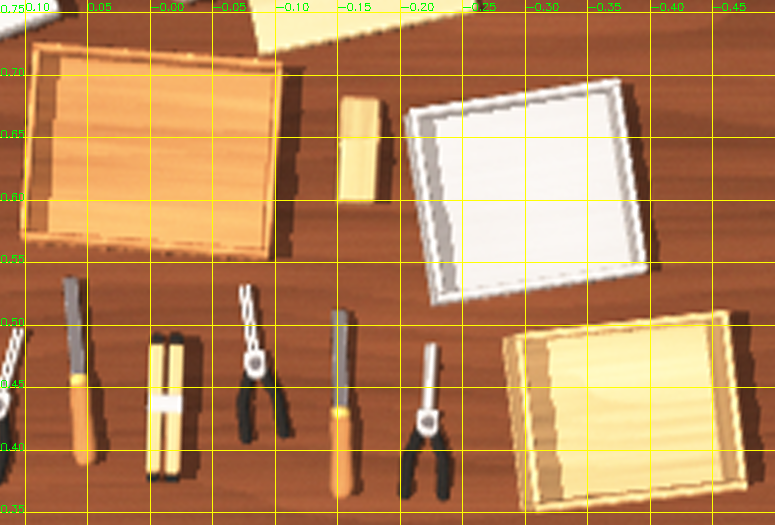

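The top view gives poses for every tool and tray. I'll start with the left pliers at (0.438, 0.123), yaw -0.27.

Emit:
{"op": "jog_arm", "data": {"series": [[-0.1, 0.298, -0.408, -0.06, 0, 0, 0], [-0.1, 0.298, -0.408, -0.06, 0, 0, 0], [-0.1, 0.298, -0.408, -0.06, 0, 0, 0], [-0.1, 0.298, -0.408, -0.06, 0, 0, 0], [-0.1, 0.298, -0.408, -0.06, 0, 0, 0]], "newtons": 40}}

```text
clock: 1.3
tcp_pos: [0.2874, 0.3299, 0.2019]
tool_rot: [2.488, 1.918, 0.002]
wrist_force: [1.4, -0.3, -0.2]
width: 0.0474
```

Emit:
{"op": "jog_arm", "data": {"series": [[-0.1, 0.151, -0.207, -0.08, 0, 0, -0.024], [-0.1, 0.151, -0.207, -0.08, 0, 0, -0.024], [-0.1, 0.151, -0.207, -0.08, 0, 0, -0.024], [-0.1, 0.151, -0.207, -0.08, 0, 0, -0.024], [-0.1, 0.151, -0.207, -0.08, 0, 0, -0.024]]}}

```text
clock: 1.8
tcp_pos: [0.4282, 0.1365, 0.1276]
tool_rot: [2.499, 1.903, 0.003]
wrist_force: [-0.1, 0.5, 0.1]
width: 0.0469
```

```bash
python3 - <<'E'
from h import *
b=read_camera('wrist')[:,:,::-1].copy(); c=cam('wrist')
s=get_state(); print(s['clock'],s['tcp_pos'],s['tool_rot'])
a=(.33,.53,-.02,.22); cv2.imwrite('pics/w1.png',grid(rect(c,b,*a,.010,3000),*a,3000))
cv2.imwrite('pics/w1r.png',b)
E
```

```text
1.85 [0.43219414 0.13105164 0.12585454] [2.49877008e+00 1.89692143e+00 1.07639777e-03]
```

View pics/w1.png

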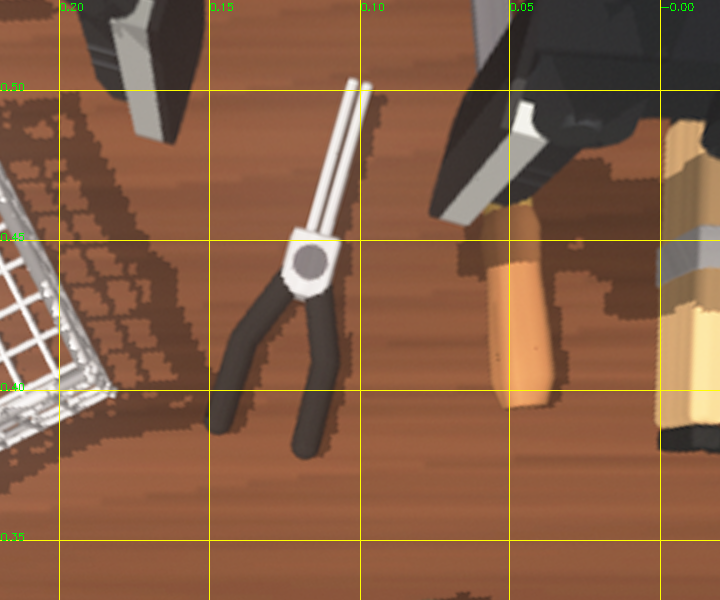

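The wrist view, corrected for the arm still moving, agrees with the top view: the joint is at (0.439, 0.1225). Descending.

Emit:
{"op": "jog_arm", "data": {"series": [[-0.1, 0.006, -0.0085, -0.03, 0, 0, 0], [-0.1, 0.006, -0.0085, -0.07, 0, 0, 0], [-0.1, 0.006, -0.0085, -0.11, 0, 0, 0], [-0.1, 0.006, -0.0085, -0.122, 0, 0, 0], [-0.1, 0.006, -0.0085, -0.122, 0, 0, 0]]}}

```text
clock: 2.35
tcp_pos: [0.4364, 0.1225, 0.002]
tool_rot: [2.501, 1.898, -0.005]
wrist_force: [0.4, -0.5, -0.0]
width: 0.0469
```

```bash
cat >> h.py <<'E'
def wsnap(name):
    c=cam('wrist'); b=read_camera('wrist')[:,:,::-1].copy(); cv2.imwrite(name,b); return b,c
def st():
    s=get_state(); a=s['tool_rot']; m=R.from_rotvec(a).as_matrix()
    print('t',round(s['clock'],2),'tcp',s['tcp_pos'].round(4),'theta',round(float(np.arctan2(m[1,0],m[0,0])),4),'w',round(s['width'],4),'F',s['wrist_force'].round(1))
E
python3 -c "
from h import *
st()"
```

```text
t 2.35 tcp [0.4364 0.1225 0.002 ] theta 1.2983 w 0.0469 F [ 0.4 -0.5 -0. ]
```

Emit:
{"op": "jog_arm", "data": {"series": [[0.7, 0.0016, 0, 0.001, 0, 0, 0], [0.7, 0.0016, 0, 0.001, 0, 0, 0], [0.7, 0.0016, 0, 0.001, 0, 0, 0], [0.7, 0.0016, 0, 0.001, 0, 0, 0], [1, 0.0016, 0, 0.001, 0, 0, 0]]}}

```text
clock: 2.85
tcp_pos: [0.4387, 0.1226, 0.0038]
tool_rot: [2.5, 1.898, -0.003]
wrist_force: [0.2, 0.9, 4.0]
width: 0.0191
```

Emit:
{"op": "jog_arm", "data": {"series": [[1, 0, 0, 0, 0, 0, 0], [1, 0, 0, 0, 0, 0, 0], [1, 0, 0, 0.08, 0, 0, 0], [1, 0, 0, 0.08, 0, 0, 0], [1, 0, 0, 0.08, 0, 0, 0]]}}

```text
clock: 3.35
tcp_pos: [0.4417, 0.1228, 0.0873]
tool_rot: [2.497, 1.895, 0.007]
wrist_force: [1.2, -0.2, 0.4]
width: 0.0188
```

```bash
python3 -c "
from h import *
st()
wsnap('pics/w2.png')"
```

```text
t 3.35 tcp [0.4417 0.1228 0.0873] theta 1.2985 w 0.0188 F [ 1.2 -0.2  0.4]
```

View pics/w2.png

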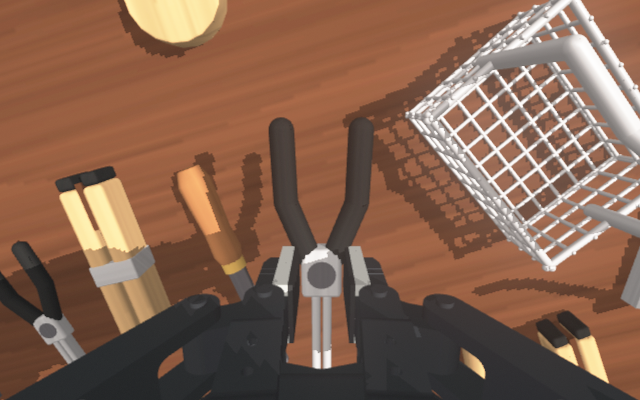

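The pliers are held by the joint at (320,272), handles toward the robot. Carrying them to the steel tray, far slot.

Emit:
{"op": "jog_arm", "data": {"series": [[1, 0.21, -0.416, 0, 0, 0, -1], [1, 0.21, -0.416, 0, 0, 0, -1], [1, 0.21, -0.416, 0, 0, 0, -1], [1, 0.21, -0.416, 0, 0, 0, -1]]}}

```text
clock: 3.8
tcp_pos: [0.5288, -0.057, 0.0828]
tool_rot: [2.894, 1.213, -0.002]
wrist_force: [1.5, 1.3, -0.8]
width: 0.019
```

Emit:
{"op": "jog_arm", "data": {"series": [[1, 0.13, -0.26, 0, 0, 0, -0.95], [1, 0.13, -0.26, 0, 0, 0, -0.95], [1, 0.13, -0.26, 0, 0, 0, -0.95], [1, 0.13, -0.26, 0, 0, 0, -0.95]]}}

```text
clock: 4.2
tcp_pos: [0.6176, -0.2363, 0.0809]
tool_rot: [3.102, 0.491, -0.008]
wrist_force: [1.3, 0.0, -1.2]
width: 0.0191
```

```bash
python3 -c "
from h import *
st()"
```

```text
t 4.2 tcp [ 0.6176 -0.2363  0.0809] theta 0.3138 w 0.0191 F [ 1.3  0.  -1.2]
```

Emit:
{"op": "jog_arm", "data": {"series": [[1, 0.0344, -0.057, 0.01, 0, 0, -0.38], [1, 0.0344, -0.057, 0.01, 0, 0, -0.38], [1, 0.0344, -0.057, 0.01, 0, 0, -0.38], [1, 0.0344, -0.057, 0.01, 0, 0, -0.38]]}}

```text
clock: 4.6
tcp_pos: [0.6505, -0.2924, 0.0882]
tool_rot: [-3.133, -0.195, 0.013]
wrist_force: [-0.5, 0.7, -1.6]
width: 0.0189
```

```bash
python3 - <<'E'
from h import *
st()
b,c=wsnap('pics/w3.png')
# project model tray
def box(cx,cy,psi,lx,ly,h,b,col):
    for inset in (0,.006):
        pts=[]
        for sx,sy in((1,1),(1,-1),(-1,-1),(-1,1)):
            x=sx*(lx/2-inset);y=sy*(ly/2-inset)
            pts.append(w2p(c,[cx+x*np.cos(psi)-y*np.sin(psi),cy+x*np.sin(psi)+y*np.cos(psi),h]))
        cv2.polylines(b,[np.array(pts).astype(int)],True,col,1)
box(.607,-.299,.123,.156,.170,.030,b,(0,0,255))
cv2.imwrite('pics/w3m.png',b)
E
```

```text
t 4.6 tcp [ 0.6505 -0.2924  0.0882] theta 0.1243 w 0.0189 F [-0.5  0.7 -1.6]
```

View pics/w3m.png

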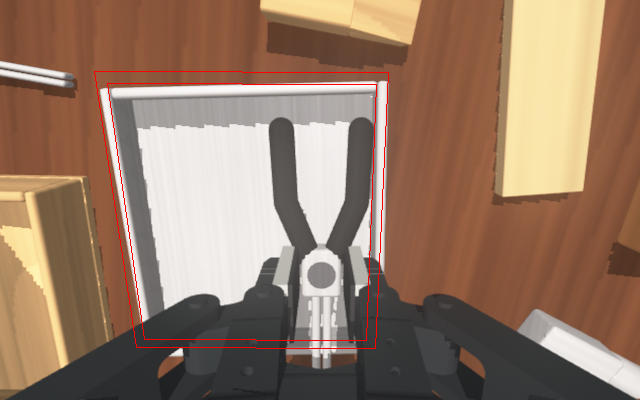

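The wrist view shows the steel tray about 5 mm farther to -y than the model, with yaw about 0.15. I'll correct for that, lower and release.

Emit:
{"op": "jog_arm", "data": {"series": [[1, -0.002, -0.005, -0.03, 0, 0, 0.04], [1, -0.002, -0.005, -0.06, 0, 0, 0.04], [1, -0.002, -0.005, -0.077, 0, 0, 0.04], [1, -0.002, -0.005, -0.077, 0, 0, 0.04], [1, -0.002, -0.005, -0.077, 0, 0, 0.04]]}}

```text
clock: 5.15
tcp_pos: [0.6485, -0.2955, 0.0119]
tool_rot: [-3.13, -0.229, 0.014]
wrist_force: [0.0, -0.0, -0.6]
width: 0.016
```

Emit:
{"op": "jog_arm", "data": {"series": [[0.3, 0, 0, 0, 0, 0, 0], [0.3, 0, 0, 0, 0, 0, 0], [0.3, 0, 0, 0, 0, 0, 0], [0.3, 0, 0, 0.06, 0, 0, 0], [0.3, 0, 0, 0.06, 0, 0, 0]]}}

```text
clock: 5.65
tcp_pos: [0.6512, -0.2971, 0.0775]
tool_rot: [3.131, 0.23, -0.003]
wrist_force: [0.5, -0.2, 1.1]
width: 0.0298
```

```bash
python3 -c "
from h import *
st()
wsnap('pics/w4.png')"
```

```text
t 5.65 tcp [ 0.6512 -0.2971  0.0775] theta 0.1463 w 0.0298 F [ 0.5 -0.2  1.1]
```

View pics/w4.png

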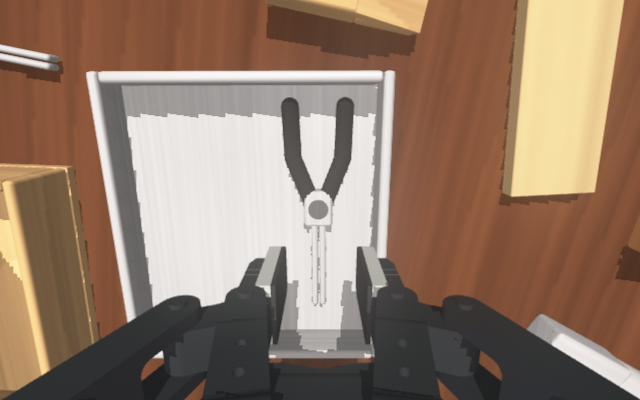

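Pliers 1 lies lengthwise in the steel tray. Next are the pliers at (0.471, -0.0855).

Emit:
{"op": "jog_arm", "data": {"series": [[-0.1, -0.1, 0.11, 0.02, 0, 0, 1], [-0.1, -0.1, 0.11, 0.02, 0, 0, 1], [-0.1, -0.1, 0.11, 0.02, 0, 0, 1], [-0.1, -0.1, 0.11, 0.02, 0, 0, 1]]}}

```text
clock: 6.1
tcp_pos: [0.546, -0.1817, 0.0975]
tool_rot: [-2.973, -1.008, 0.006]
wrist_force: [0.7, -0.3, -1.1]
width: 0.0472
```

Emit:
{"op": "jog_arm", "data": {"series": [[-0.1, -0.08, 0.1, 0.02, 0, 0, 1], [-0.1, -0.08, 0.1, 0.02, 0, 0, 1], [-0.1, -0.08, 0.1, 0.02, 0, 0, 1], [-0.1, -0.08, 0.1, 0.02, 0, 0, 1]]}}

```text
clock: 6.5
tcp_pos: [0.4622, -0.0778, 0.1174]
tool_rot: [-2.623, -1.72, 0.009]
wrist_force: [0.4, -0.5, -0.2]
width: 0.0471
```

Emit:
{"op": "jog_arm", "data": {"series": [[-0.1, 0, 0, 0, 0, 0, 1], [-0.1, 0, 0, 0, 0, 0, 1], [-0.1, 0, 0, 0, 0, 0, 1], [-0.1, 0, 0, 0, 0, 0, 1], [-0.1, 0, 0, 0, 0, 0, 1]]}}

```text
clock: 7.0
tcp_pos: [0.462, -0.0777, 0.1172]
tool_rot: [-2.116, -2.317, 0.011]
wrist_force: [1.5, -0.5, 0.1]
width: 0.047
```

```bash
cat >> h.py <<'E'
def look(name,z,a,s):
    st(); b,c=wsnap('pics/'+name+'_raw.png'); cv2.imwrite('pics/'+name+'.png',grid(rect(c,b,*a,z,s),*a,s))
E
python3 -c "
from h import *
look('w5',.010,(.36,.56,-.19,.02),3000)"
```

```text
t 7.0 tcp [ 0.462  -0.0777  0.1172] theta 1.6614 w 0.047 F [ 1.5 -0.5  0.1]
```

View pics/w5.png

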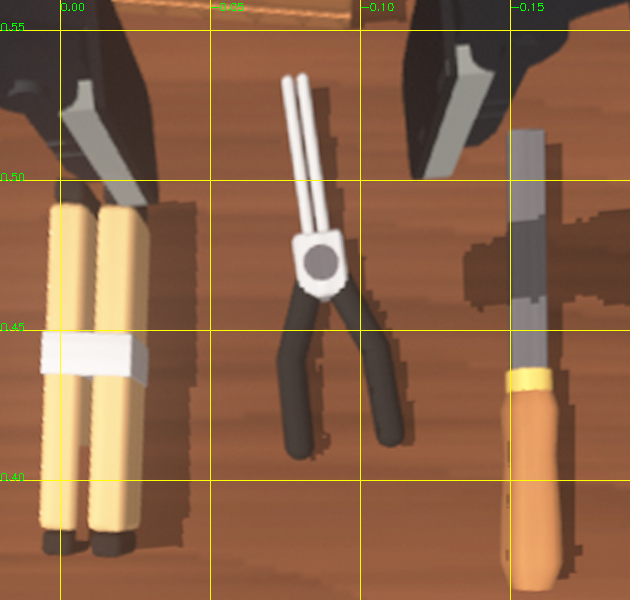

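Pliers 2 is at (0.472, -0.0865), pixel (321,262). Descending and gripping.

Emit:
{"op": "jog_arm", "data": {"series": [[-0.1, 0.01, -0.009, -0.04, 0, 0, 0.09], [-0.1, 0.01, -0.009, -0.08, 0, 0, 0.09], [-0.1, 0.01, -0.009, -0.114, 0, 0, 0.09], [-0.1, 0.01, -0.009, -0.1145, 0, 0, 0.09], [-0.1, 0.01, -0.009, -0.1145, 0, 0, 0.09]]}}

```text
clock: 7.55
tcp_pos: [0.4715, -0.0866, 0.0025]
tool_rot: [-2.066, -2.36, 0.012]
wrist_force: [1.0, -1.2, -0.2]
width: 0.0472
```

Emit:
{"op": "jog_arm", "data": {"series": [[1, 0, 0, 0, 0, 0, 0], [1, 0, 0, 0, 0, 0, 0], [1, 0, 0, 0, 0, 0, 0], [1, 0, 0, 0, 0, 0, 0], [1, 0, 0, 0, 0, 0, 0]]}}

```text
clock: 8.05
tcp_pos: [0.4721, -0.0869, 0.0038]
tool_rot: [-2.067, -2.361, 0.011]
wrist_force: [-1.3, 0.6, 7.0]
width: 0.0187
```

Emit:
{"op": "jog_arm", "data": {"series": [[1, 0, 0, 0, 0, 0, 0], [1, 0, 0, 0, 0, 0, 0], [1, 0, 0, 0.04, 0, 0, 0], [1, 0, 0, 0.08, 0, 0, 0], [1, 0, 0, 0.08, 0, 0, 0]]}}

```text
clock: 8.55
tcp_pos: [0.4755, -0.0882, 0.0884]
tool_rot: [2.065, 2.36, -0.006]
wrist_force: [0.6, -0.9, -0.6]
width: 0.0192
```

```bash
python3 -c "
from h import *
st()"
```

```text
t 8.55 tcp [ 0.4755 -0.0882  0.0884] theta 1.7036 w 0.0192 F [ 0.6 -0.9 -0.6]
```

Emit:
{"op": "jog_arm", "data": {"series": [[1, 0.05, -0.11, 0, 0, 0, -1], [1, 0.05, -0.11, 0, 0, 0, -1], [1, 0.05, -0.11, 0, 0, 0, -1], [1, 0.05, -0.11, 0, 0, 0, -1]]}}

```text
clock: 8.95
tcp_pos: [0.5271, -0.2019, 0.0879]
tool_rot: [2.591, 1.765, -0.008]
wrist_force: [-0.8, 0.4, -0.2]
width: 0.0191
```

Emit:
{"op": "jog_arm", "data": {"series": [[1, 0.04, -0.112, 0, 0, 0, -1], [1, 0.04, -0.112, 0, 0, 0, -1], [1, 0.04, -0.112, 0, 0, 0, -1], [1, 0.04, -0.112, 0, 0, 0, -1]]}}

```text
clock: 9.35
tcp_pos: [0.5676, -0.3178, 0.0866]
tool_rot: [2.951, 1.057, -0.01]
wrist_force: [0.2, 0.1, -0.2]
width: 0.0188
```

Emit:
{"op": "jog_arm", "data": {"series": [[1, 0, 0, 0, 0, 0, -1], [1, 0, 0, 0, 0, 0, -1], [1, 0, 0, 0, 0, 0, -1], [1, 0, 0, 0, 0, 0, -1]]}}

```text
clock: 9.75
tcp_pos: [0.5672, -0.3175, 0.0852]
tool_rot: [3.125, 0.286, -0.014]
wrist_force: [-0.1, -0.6, -0.1]
width: 0.0192
```

```bash
python3 -c "
from h import *
st();wsnap('pics/w6.png')"
```

```text
t 9.75 tcp [ 0.5672 -0.3175  0.0852] theta 0.1826 w 0.0192 F [-0.1 -0.6 -0.1]
```

View pics/w6.png

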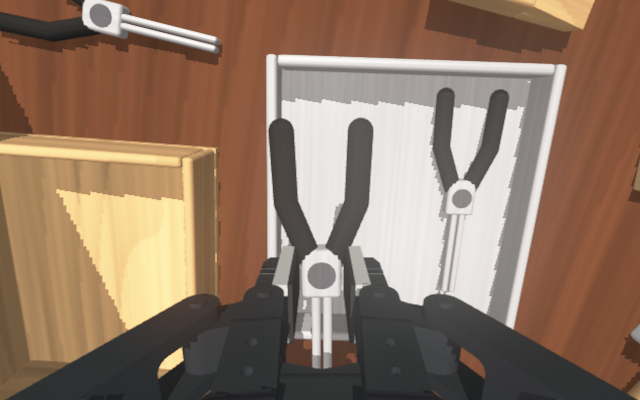

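Emit:
{"op": "jog_arm", "data": {"series": [[1, 0.001, 0.0075, -0.03, 0, 0, -0.07], [1, 0.001, 0.0075, -0.055, 0, 0, -0.07], [1, 0.001, 0.0075, -0.0735, 0, 0, -0.07], [1, 0.001, 0.0075, -0.0735, 0, 0, -0.07], [1, 0.001, 0.0075, -0.0735, 0, 0, -0.07]]}}

```text
clock: 10.3
tcp_pos: [0.5677, -0.3095, 0.0108]
tool_rot: [3.131, 0.232, -0.016]
wrist_force: [-0.3, -0.0, -1.1]
width: 0.0158
```

Emit:
{"op": "jog_arm", "data": {"series": [[0.3, 0, 0, 0, 0, 0, 0], [0.3, 0, 0, 0, 0, 0, 0], [0.3, 0, 0, 0, 0, 0, 0], [0.3, 0, 0, 0.07, 0, 0, 0], [0.3, 0, 0, 0.07, 0, 0, 0]]}}

```text
clock: 10.8
tcp_pos: [0.5693, -0.3104, 0.0841]
tool_rot: [3.128, 0.232, -0.011]
wrist_force: [1.0, -0.5, 1.0]
width: 0.0294
```

```bash
python3 -c "
from h import *
st()
wsnap('pics/w7.png')"
```

```text
t 10.8 tcp [ 0.5693 -0.3104  0.0841] theta 0.1483 w 0.0294 F [ 1.  -0.5  1. ]
```

View pics/w7.png

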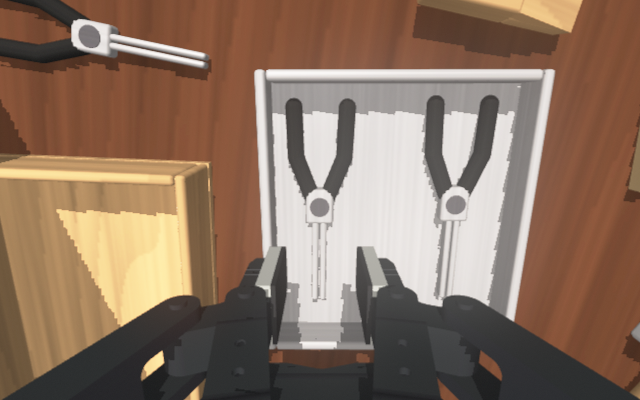

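Both pliers lie well in the tray. Next are the pliers at (0.423, -0.225).

Emit:
{"op": "jog_arm", "data": {"series": [[-0.1, -0.08, 0.05, 0.03, 0, 0, 1], [-0.1, -0.08, 0.05, 0.03, 0, 0, 1], [-0.1, -0.08, 0.05, 0.03, 0, 0, 1], [-0.1, -0.08, 0.05, 0.03, 0, 0, 1]]}}

```text
clock: 11.25
tcp_pos: [0.4897, -0.2608, 0.1185]
tool_rot: [2.965, 1.005, -0.001]
wrist_force: [-0.4, 0.1, 0.1]
width: 0.047
```

Emit:
{"op": "jog_arm", "data": {"series": [[-0.1, -0.075, 0.045, 0.01, 0, 0, 1], [-0.1, -0.075, 0.045, 0.01, 0, 0, 1], [-0.1, -0.075, 0.045, 0.01, 0, 0, 1], [-0.1, -0.075, 0.045, 0.01, 0, 0, 1]]}}

```text
clock: 11.65
tcp_pos: [0.4137, -0.215, 0.1291]
tool_rot: [2.62, 1.714, 0.003]
wrist_force: [0.8, -0.6, -0.4]
width: 0.0469
```

Emit:
{"op": "jog_arm", "data": {"series": [[-0.1, 0, 0, 0, 0, 0, 0.8], [-0.1, 0, 0, 0, 0, 0, 0.8], [-0.1, 0, 0, 0, 0, 0, 0.8], [-0.1, 0, 0, 0, 0, 0, 0.8], [-0.1, 0, 0, 0, 0, 0, 0.8]]}}

```text
clock: 12.15
tcp_pos: [0.4137, -0.215, 0.1292]
tool_rot: [2.23, 2.197, 0.007]
wrist_force: [0.6, -1.2, -0.3]
width: 0.0471
```

```bash
python3 -c "
from h import *
look('w8',.010,(.33,.53,-.31,-.1),3000)"
```

```text
t 12.15 tcp [ 0.4137 -0.215   0.1292] theta 1.5556 w 0.0471 F [ 0.6 -1.2 -0.3]
```

View pics/w8.png

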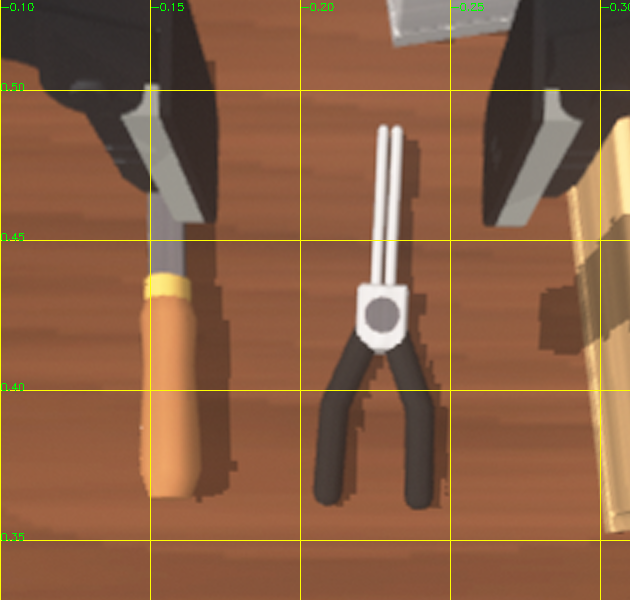

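Emit:
{"op": "jog_arm", "data": {"series": [[-0.1, 0.011, -0.012, -0.045, 0, 0, -0.055], [-0.1, 0.011, -0.012, -0.09, 0, 0, -0.055], [-0.1, 0.011, -0.012, -0.126, 0, 0, -0.055], [-0.1, 0.011, -0.012, -0.1265, 0, 0, -0.055], [-0.1, 0.011, -0.012, -0.1265, 0, 0, -0.055]]}}

```text
clock: 12.7
tcp_pos: [0.4242, -0.2267, 0.0022]
tool_rot: [2.263, 2.166, 0.006]
wrist_force: [-0.5, 0.1, 1.4]
width: 0.0467
```

Emit:
{"op": "jog_arm", "data": {"series": [[1, 0, 0, 0, 0, 0, 0], [1, 0, 0, 0, 0, 0, 0], [1, 0, 0, 0, 0, 0, 0], [1, 0, 0, 0, 0, 0, 0], [1, 0, 0, 0, 0, 0, 0]]}}

```text
clock: 13.2
tcp_pos: [0.4245, -0.227, 0.0031]
tool_rot: [2.262, 2.166, 0.006]
wrist_force: [-2.9, 0.3, 7.5]
width: 0.0195
```

Emit:
{"op": "jog_arm", "data": {"series": [[1, 0, 0, 0, 0, 0, 0], [1, 0, 0, 0, 0, 0, 0], [1, 0, 0, 0.04, 0, 0, 0], [1, 0, 0, 0.09, 0, 0, 0], [1, 0, 0, 0.09, 0, 0, 0]]}}

```text
clock: 13.7
tcp_pos: [0.428, -0.2298, 0.0988]
tool_rot: [2.253, 2.158, 0.008]
wrist_force: [0.4, -0.8, -0.9]
width: 0.0198
```

```bash
python3 -c "
from h import *
st()"
```

```text
t 13.7 tcp [ 0.428  -0.2298  0.0988] theta 1.5274 w 0.0198 F [ 0.4 -0.8 -0.9]
```

Emit:
{"op": "jog_arm", "data": {"series": [[1, 0.09, -0.037, 0, 0, 0, -1], [1, 0.09, -0.037, 0, 0, 0, -1], [1, 0.09, -0.037, 0, 0, 0, -1], [1, 0.09, -0.037, 0, 0, 0, -1]]}}

```text
clock: 14.1
tcp_pos: [0.5192, -0.2672, 0.0976]
tool_rot: [2.72, 1.527, -0.001]
wrist_force: [-0.5, 1.0, -0.5]
width: 0.0196
```

Emit:
{"op": "jog_arm", "data": {"series": [[1, 0.09, -0.037, 0, 0, 0, -1], [1, 0.09, -0.037, 0, 0, 0, -1], [1, 0.09, -0.037, 0, 0, 0, -1], [1, 0.09, -0.037, 0, 0, 0, -1]]}}

```text
clock: 14.5
tcp_pos: [0.61, -0.3042, 0.0952]
tool_rot: [3.018, 0.801, -0.011]
wrist_force: [-0.7, -0.4, -1.7]
width: 0.0198
```

Emit:
{"op": "jog_arm", "data": {"series": [[1, 0, 0, -0.01, 0, 0, -0.7], [1, 0, 0, -0.01, 0, 0, -0.7], [1, 0, 0, -0.01, 0, 0, -0.7], [1, 0, 0, -0.01, 0, 0, -0.7]]}}

```text
clock: 14.9
tcp_pos: [0.6096, -0.3039, 0.0839]
tool_rot: [3.114, 0.263, -0.018]
wrist_force: [-0.4, 0.2, -0.2]
width: 0.0198
```

```bash
python3 -c "
from h import *
st();wsnap('pics/w9.png')"
```

```text
t 14.9 tcp [ 0.6096 -0.3039  0.0839] theta 0.1682 w 0.0198 F [-0.4  0.2 -0.2]
```

View pics/w9.png

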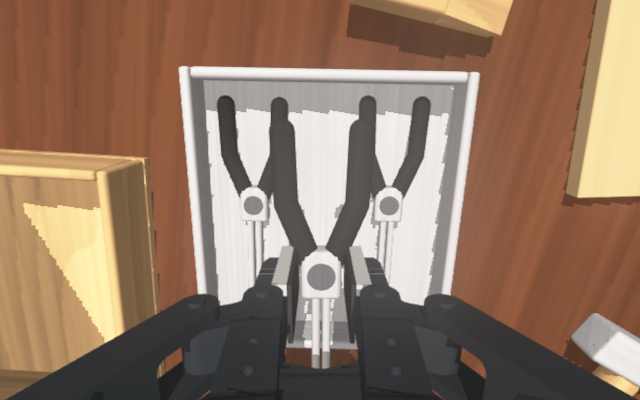

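Emit:
{"op": "jog_arm", "data": {"series": [[1, -0.001, 0.001, -0.03, 0, 0, -0.04], [1, -0.001, 0.001, -0.055, 0, 0, -0.04], [1, -0.001, 0.001, -0.072, 0, 0, -0.04], [1, -0.001, 0.001, -0.072, 0, 0, -0.04], [1, -0.001, 0.001, -0.072, 0, 0, -0.04]]}}

```text
clock: 15.45
tcp_pos: [0.6086, -0.3028, 0.0121]
tool_rot: [3.116, 0.236, -0.018]
wrist_force: [0.5, 0.2, -1.3]
width: 0.0158
```

Emit:
{"op": "jog_arm", "data": {"series": [[0.3, 0, 0, 0, 0, 0, 0], [0.3, 0, 0, 0, 0, 0, 0], [0.3, 0, 0, 0, 0, 0, 0], [0.3, 0, 0, 0.07, 0, 0, 0], [0.3, 0, 0, 0.07, 0, 0, 0]]}}

```text
clock: 15.95
tcp_pos: [0.61, -0.3037, 0.0858]
tool_rot: [3.114, 0.236, -0.013]
wrist_force: [1.2, -0.4, 1.0]
width: 0.03
```

```bash
python3 -c "
from h import *
st()
wsnap('pics/w10.png')"
```

```text
t 15.95 tcp [ 0.61   -0.3037  0.0858] theta 0.151 w 0.03 F [ 1.2 -0.4  1. ]
```

View pics/w10.png

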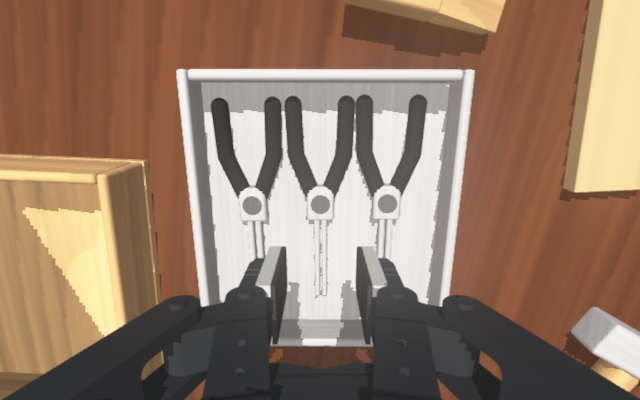

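All three pliers are in the steel tray. Next is the clamp at (0.438, -0.0125).

Emit:
{"op": "jog_arm", "data": {"series": [[-0.2, -0.09, 0.15, 0.03, 0, 0, 1], [-0.2, -0.09, 0.15, 0.03, 0, 0, 1], [-0.2, -0.09, 0.15, 0.03, 0, 0, 1], [-0.2, -0.09, 0.15, 0.03, 0, 0, 1]]}}

```text
clock: 16.4
tcp_pos: [0.5193, -0.1514, 0.12]
tool_rot: [2.953, 1.007, 0.002]
wrist_force: [-0.1, 0.6, 0.1]
width: 0.0516
```

Emit:
{"op": "jog_arm", "data": {"series": [[-0.2, -0.085, 0.15, 0.01, 0, 0, 1], [-0.2, -0.085, 0.15, 0.01, 0, 0, 1], [-0.2, -0.085, 0.15, 0.01, 0, 0, 1], [-0.2, -0.085, 0.15, 0.01, 0, 0, 1]]}}

```text
clock: 16.8
tcp_pos: [0.4315, 0.0014, 0.1302]
tool_rot: [2.608, 1.716, 0.01]
wrist_force: [1.1, -0.0, -0.3]
width: 0.0513
```

Emit:
{"op": "jog_arm", "data": {"series": [[-0.2, 0, 0, 0, 0, 0, 0.77], [-0.2, 0, 0, 0, 0, 0, 0.77], [-0.2, 0, 0, 0, 0, 0, 0.77], [-0.2, 0, 0, 0, 0, 0, 0.77], [-0.2, 0, 0, 0, 0, 0, 0.77]]}}

```text
clock: 17.3
tcp_pos: [0.4316, 0.0014, 0.1304]
tool_rot: [2.235, 2.181, 0.017]
wrist_force: [-0.1, -0.2, 0.2]
width: 0.0512
```

```bash
python3 -c "
from h import *
look('w11',.024,(.34,.54,-.12,.09),3000)"
```

```text
t 17.3 tcp [0.4316 0.0014 0.1304] theta 1.5462 w 0.0512 F [-0.1 -0.2  0.2]
```

View pics/w11.png

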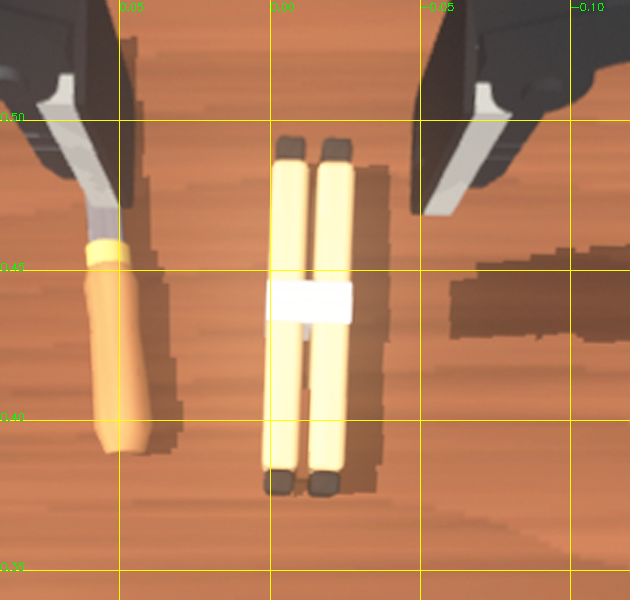

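Emit:
{"op": "jog_arm", "data": {"series": [[-0.2, 0.007, -0.0145, -0.045, 0, 0, 0], [-0.2, 0.007, -0.0145, -0.09, 0, 0, 0], [-0.2, 0.007, -0.0145, -0.124, 0, 0, 0], [-0.2, 0.007, -0.0145, -0.125, 0, 0, 0], [-0.2, 0.007, -0.0145, -0.125, 0, 0, 0]]}}

```text
clock: 17.85
tcp_pos: [0.4383, -0.0132, 0.0054]
tool_rot: [2.238, 2.181, 0.015]
wrist_force: [0.4, -0.3, 0.4]
width: 0.0508
```

Emit:
{"op": "jog_arm", "data": {"series": [[1, 0, 0, 0, 0, 0, 0], [1, 0, 0, 0, 0, 0, 0], [1, 0, 0, 0, 0, 0, 0], [1, 0, 0, 0, 0, 0, 0], [1, 0, 0, 0, 0, 0, 0]]}}

```text
clock: 18.35
tcp_pos: [0.4401, -0.0136, 0.0074]
tool_rot: [2.235, 2.178, 0.019]
wrist_force: [0.0, 0.0, 8.2]
width: 0.0274
```

Emit:
{"op": "jog_arm", "data": {"series": [[1, 0, 0, 0, 0, 0, 0], [1, 0, 0, 0.04, 0, 0, 0], [1, 0, 0, 0.09, 0, 0, 0], [1, 0, 0, 0.1, 0, 0, 0], [1, 0, 0, 0.1, 0, 0, 0]]}}

```text
clock: 18.85
tcp_pos: [0.442, -0.014, 0.11]
tool_rot: [2.231, 2.175, 0.024]
wrist_force: [0.1, 0.7, -1.3]
width: 0.0268
```

```bash
python3 -c "
from h import *
st()"
```

```text
t 18.85 tcp [ 0.442 -0.014  0.11 ] theta 1.5453 w 0.0268 F [ 0.1  0.7 -1.3]
```

Emit:
{"op": "jog_arm", "data": {"series": [[1, 0.008, -0.18, 0, 0, 0, -1], [1, 0.008, -0.18, 0, 0, 0, -1], [1, 0.008, -0.18, 0, 0, 0, -1], [1, 0.008, -0.18, 0, 0, 0, -1]]}}

```text
clock: 19.25
tcp_pos: [0.4493, -0.1967, 0.1085]
tool_rot: [2.702, 1.546, 0.011]
wrist_force: [0.5, -0.5, -2.3]
width: 0.0271
```

Emit:
{"op": "jog_arm", "data": {"series": [[1, 0.006, -0.175, 0, 0, 0, -1], [1, 0.006, -0.175, 0, 0, 0, -1], [1, 0.006, -0.175, 0, 0, 0, -1], [1, 0.006, -0.175, 0, 0, 0, -1]]}}

```text
clock: 19.65
tcp_pos: [0.4543, -0.375, 0.1063]
tool_rot: [3.004, 0.818, -0.002]
wrist_force: [0.6, 0.5, -1.1]
width: 0.0271
```

Emit:
{"op": "jog_arm", "data": {"series": [[1, 0, 0, 0, 0, 0, -0.8], [1, 0, 0, 0, 0, 0, -0.8], [1, 0, 0, 0, 0, 0, -0.8], [1, 0, 0, 0, 0, 0, -0.8]]}}

```text
clock: 20.05
tcp_pos: [0.4534, -0.3742, 0.104]
tool_rot: [3.11, 0.204, -0.014]
wrist_force: [-0.3, -0.0, -0.4]
width: 0.0272
```

```bash
cat >> h.py <<'E'
def box(b,c,cx,cy,psi,lx,ly,h,col=(0,0,255)):
    for inset in (0,.006):
        pts=[]
        for sx,sy in((1,1),(1,-1),(-1,-1),(-1,1)):
            x=sx*(lx/2-inset);y=sy*(ly/2-inset)
            pts.append(w2p(c,[cx+x*np.cos(psi)-y*np.sin(psi),cy+x*np.sin(psi)+y*np.cos(psi),h]))
        cv2.polylines(b,[np.array(pts).astype(int)],True,col,1)
E
python3 -c "
from h import *
st()
b,c=wsnap('pics/w12r.png'); box(b,c,.429,-.374,.12,.142,.170,.046); cv2.imwrite('pics/w12.png',b)"
```

```text
t 20.05 tcp [ 0.4534 -0.3742  0.104 ] theta 0.1308 w 0.0272 F [-0.3 -0.  -0.4]
```

View pics/w12.png

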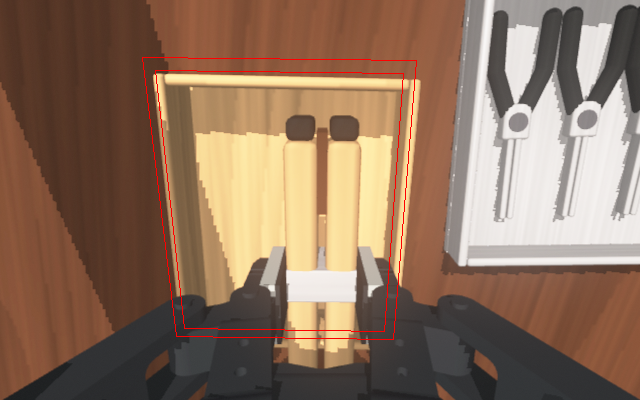

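Emit:
{"op": "jog_arm", "data": {"series": [[1, 0.007, -0.004, -0.02, 0, 0, -0.02], [1, 0.007, -0.004, -0.045, 0, 0, -0.02], [1, 0.007, -0.004, -0.07, 0, 0, -0.02], [1, 0.007, -0.004, -0.089, 0, 0, -0.02], [1, 0.007, -0.004, -0.089, 0, 0, -0.02]]}}

```text
clock: 20.6
tcp_pos: [0.4597, -0.377, 0.0129]
tool_rot: [3.113, 0.199, -0.017]
wrist_force: [-0.6, -0.4, -0.5]
width: 0.027
```

Emit:
{"op": "jog_arm", "data": {"series": [[0.15, 0, 0, 0, 0, 0, 0], [0.15, 0, 0, 0, 0, 0, 0], [0.15, 0, 0, 0, 0, 0, 0], [0.15, 0, 0, 0.05, 0, 0, 0], [0.15, 0, 0, 0.09, 0, 0, 0]]}}

```text
clock: 21.1
tcp_pos: [0.4594, -0.3767, 0.1037]
tool_rot: [3.114, 0.2, -0.019]
wrist_force: [0.8, -0.7, 1.1]
width: 0.0362
```

```bash
python3 -c "
from h import *
st()
b,c=wsnap('pics/w13r.png'); cv2.imwrite('pics/w13.png',b)"
```

```text
t 21.1 tcp [ 0.4594 -0.3767  0.1037] theta 0.1283 w 0.0362 F [ 0.8 -0.7  1.1]
```

View pics/w13.png

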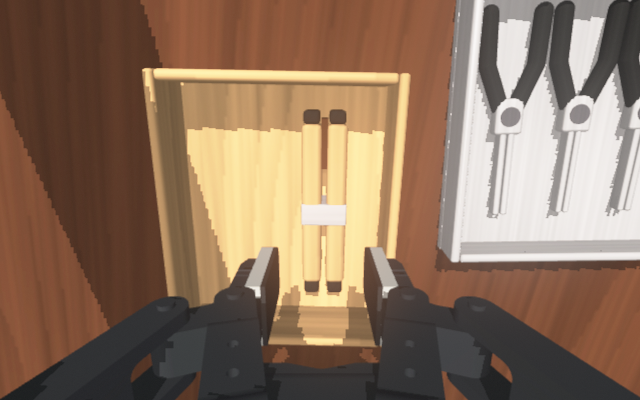

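Clamp 1 is in the box. Next is the file at (0.418, -0.156).

Emit:
{"op": "jog_arm", "data": {"series": [[-0.1, -0.02, 0.11, 0.03, 0, 0, 1], [-0.1, -0.02, 0.11, 0.03, 0, 0, 1], [-0.1, -0.02, 0.11, 0.03, 0, 0, 1], [-0.1, -0.02, 0.11, 0.03, 0, 0, 1]]}}

```text
clock: 21.55
tcp_pos: [0.4425, -0.2677, 0.1434]
tool_rot: [2.952, 0.973, 0.008]
wrist_force: [-0.1, -0.0, -0.0]
width: 0.0469
```

Emit:
{"op": "jog_arm", "data": {"series": [[-0.1, -0.02, 0.11, 0, 0, 0, 1], [-0.1, -0.02, 0.11, 0, 0, 0, 1], [-0.1, -0.02, 0.11, 0, 0, 0, 1], [-0.1, -0.02, 0.11, 0, 0, 0, 1]]}}

```text
clock: 21.95
tcp_pos: [0.4216, -0.155, 0.1437]
tool_rot: [2.615, 1.685, 0.021]
wrist_force: [0.7, -1.0, 0.9]
width: 0.0469
```

Emit:
{"op": "jog_arm", "data": {"series": [[-0.1, 0, 0, 0, 0, 0, 0.87], [-0.1, 0, 0, 0, 0, 0, 0.87], [-0.1, 0, 0, 0, 0, 0, 0.87], [-0.1, 0, 0, 0, 0, 0, 0.87], [-0.1, 0, 0, 0, 0, 0, 0.87]]}}

```text
clock: 22.45
tcp_pos: [0.4217, -0.1551, 0.1439]
tool_rot: [2.196, 2.207, 0.031]
wrist_force: [0.2, -0.2, -0.4]
width: 0.0472
```

```bash
python3 -c "
from h import *
look('w14',.015,(.33,.53,-.26,-.05),3000)"
```

```text
t 22.45 tcp [ 0.4217 -0.1551  0.1439] theta 1.5758 w 0.0472 F [ 0.2 -0.2 -0.4]
```

View pics/w14.png

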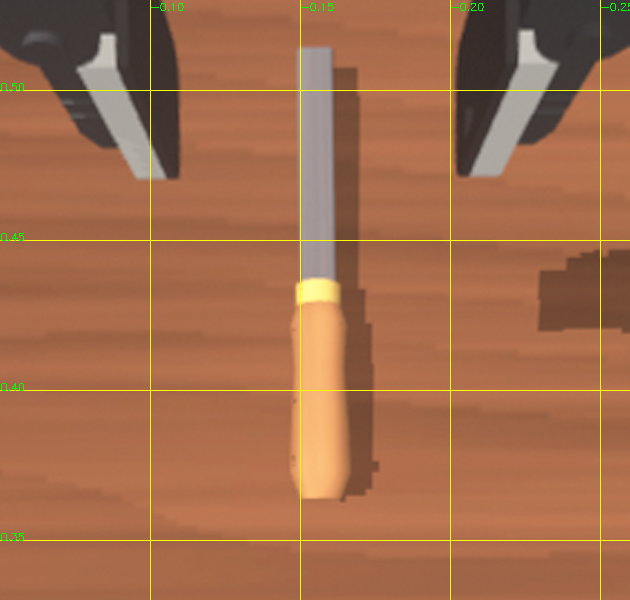

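Emit:
{"op": "jog_arm", "data": {"series": [[-0.1, -0.003, -0.001, -0.045, 0, 0, 0.02], [-0.1, -0.003, -0.001, -0.09, 0, 0, 0.02], [-0.1, -0.003, -0.001, -0.13, 0, 0, 0.02], [-0.1, -0.003, -0.001, -0.14, 0, 0, 0.02], [-0.1, -0.003, -0.001, -0.14, 0, 0, 0.02]]}}

```text
clock: 23.0
tcp_pos: [0.4178, -0.1554, 0.0029]
tool_rot: [2.189, 2.22, 0.03]
wrist_force: [-0.4, 0.4, 0.3]
width: 0.0471
```

Emit:
{"op": "jog_arm", "data": {"series": [[1, 0, 0, 0, 0, 0, 0], [1, 0, 0, 0, 0, 0, 0], [1, 0, 0, 0, 0, 0, 0], [1, 0, 0, 0, 0, 0, 0], [1, 0, 0, 0, 0, 0, 0]]}}

```text
clock: 23.5
tcp_pos: [0.4192, -0.1564, 0.0047]
tool_rot: [2.186, 2.217, 0.032]
wrist_force: [0.2, 0.4, 8.1]
width: 0.0188
```

Emit:
{"op": "jog_arm", "data": {"series": [[1, 0, 0, 0, 0, 0, 0], [1, 0, 0, 0.04, 0, 0, 0], [1, 0, 0, 0.09, 0, 0, 0], [1, 0, 0, 0.1, 0, 0, 0], [1, 0, 0, 0.1, 0, 0, 0]]}}

```text
clock: 24.0
tcp_pos: [0.4207, -0.1574, 0.1071]
tool_rot: [2.182, 2.213, 0.033]
wrist_force: [-0.3, 0.5, -1.1]
width: 0.0189
```

```bash
python3 -c "
from h import *
st()"
```

```text
t 24.0 tcp [ 0.4207 -0.1574  0.1071] theta 1.5848 w 0.0189 F [-0.3  0.5 -1.1]
```

Emit:
{"op": "jog_arm", "data": {"series": [[1, 0.1, 0.08, 0, 0, 0, -1], [1, 0.1, 0.08, 0, 0, 0, -1], [1, 0.1, 0.08, 0, 0, 0, -1], [1, 0.1, 0.08, 0, 0, 0, -1]]}}

```text
clock: 24.4
tcp_pos: [0.5229, -0.0747, 0.1055]
tool_rot: [2.661, 1.599, 0.02]
wrist_force: [-0.3, -0.5, -0.7]
width: 0.0191
```

Emit:
{"op": "jog_arm", "data": {"series": [[1, 0.1, 0.09, 0, 0, 0, -1], [1, 0.1, 0.09, 0, 0, 0, -1], [1, 0.1, 0.09, 0, 0, 0, -1], [1, 0.1, 0.09, 0, 0, 0, -1]]}}

```text
clock: 24.8
tcp_pos: [0.6253, 0.0193, 0.1027]
tool_rot: [2.974, 0.889, 0.005]
wrist_force: [0.0, 0.3, -0.5]
width: 0.0188
```

Emit:
{"op": "jog_arm", "data": {"series": [[1, 0.06, 0, 0, 0, 0, -1], [1, 0.06, 0, 0, 0, 0, -1], [1, 0.06, 0, 0, 0, 0, -1], [1, 0.06, 0, 0, 0, 0, -1]]}}

```text
clock: 25.2
tcp_pos: [0.6843, 0.0196, 0.0991]
tool_rot: [3.103, 0.118, -0.017]
wrist_force: [-0.2, -0.2, -0.3]
width: 0.0188
```

```bash
cat >> h.py <<'E'
_st=st
def st():
    _st(); m=R.from_rotvec(get_state()['tool_rot']).as_matrix(); print('level turn (units)',(np.cross(m[:,2],[0,0,-1])/.5).round(3))
E
python3 -c "
from h import *
st()
b,c=wsnap('pics/w15r.png'); box(b,c,.637,-.001,-.086,.158,.202,.028); cv2.imwrite('pics/w15.png',b)"
```

```text
t 25.2 tcp [0.6843 0.0196 0.0991] theta 0.0758 w 0.0188 F [-0.2 -0.2 -0.3]
level turn (units) [ 0.074 -0.019  0.   ]
```

View pics/w15.png

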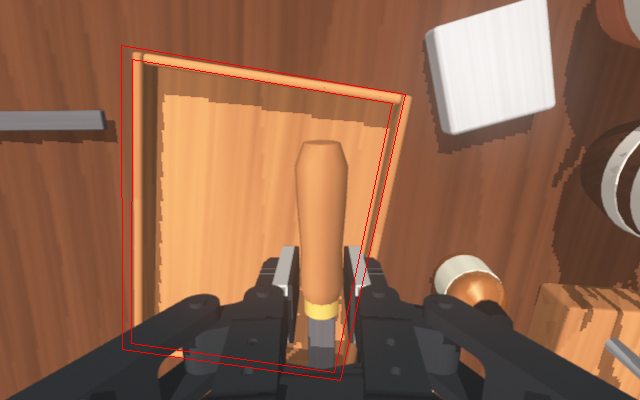

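Emit:
{"op": "jog_arm", "data": {"series": [[1, -0.002, -0.006, -0.03, 0.07, -0.02, -0.32], [1, -0.002, -0.006, -0.03, 0.07, -0.02, -0.32], [1, -0.002, -0.006, -0.03, 0.07, -0.02, -0.32], [1, -0.002, -0.006, -0.07, 0.07, -0.02, -0.32], [1, -0.002, -0.006, -0.08, 0.07, -0.02, -0.32]]}}

```text
clock: 25.75
tcp_pos: [0.6803, 0.0141, 0.0169]
tool_rot: [3.138, -0.127, -0.01]
wrist_force: [-1.2, 0.4, -2.8]
width: 0.0194
```

```bash
python3 -c "
from h import *
st()
b,c=wsnap('pics/w16r.png'); box(b,c,.641,-.004,-.086,.158,.202,.028); cv2.imwrite('pics/w16.png',b)"
```

```text
t 25.75 tcp [0.6803 0.0141 0.0169] theta -0.0812 w 0.0194 F [-1.2  0.4 -2.8]
level turn (units) [ 0.001 -0.013  0.   ]
```

View pics/w16.png

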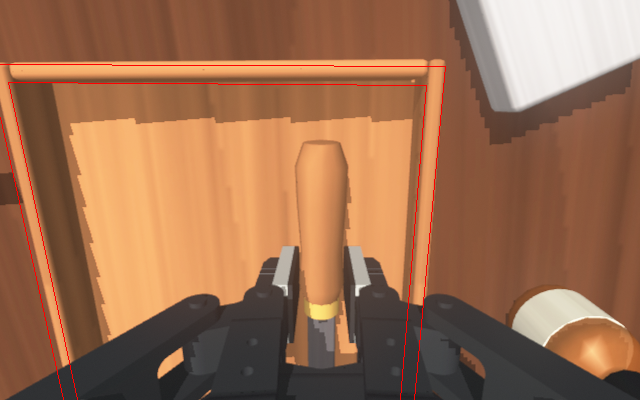

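The tray model now matches the picture. Lowering the last 5 mm and releasing.

Emit:
{"op": "jog_arm", "data": {"series": [[1, 0.001, 0, -0.005, 0, 0, 0], [1, 0.001, 0, -0.005, 0, 0, 0], [0.3, 0.001, 0, -0.005, 0, 0, 0], [0.3, 0.001, 0, -0.005, 0, 0, 0], [0.3, 0.001, 0, -0.005, 0, 0, 0]]}}

```text
clock: 26.3
tcp_pos: [0.6811, 0.0141, 0.0119]
tool_rot: [3.138, -0.128, -0.011]
wrist_force: [0.3, -0.1, -1.1]
width: 0.0299
```

Emit:
{"op": "jog_arm", "data": {"series": [[0.3, 0, 0, 0.04, 0, 0, 0], [0.3, 0, 0, 0.08, 0, 0, 0], [0.3, 0, 0, 0.1, 0, 0, 0], [0.3, 0, 0, 0.1, 0, 0, 0]]}}

```text
clock: 26.7
tcp_pos: [0.6838, 0.0138, 0.1169]
tool_rot: [3.137, -0.128, 0.002]
wrist_force: [0.4, -0.9, 0.9]
width: 0.0298
```

```bash
python3 -c "
from h import *
st()
b,c=wsnap('pics/w17r.png'); box(b,c,.641,-.004,-.086,.158,.202,.028); cv2.imwrite('pics/w17.png',b)
t=read_camera('top')[:,:,::-1]; cv2.imwrite('pics/t17.png',t)"
```

```text
t 26.7 tcp [0.6838 0.0138 0.1169] theta -0.0815 w 0.0298 F [ 0.4 -0.9  0.9]
level turn (units) [0.003 0.002 0.   ]
```

View pics/w17.png

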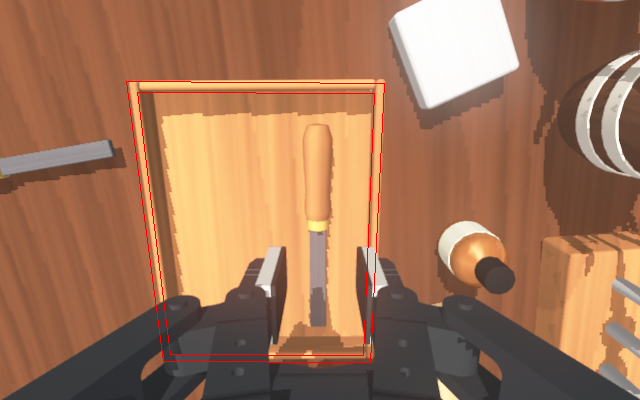

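View pics/t17.png

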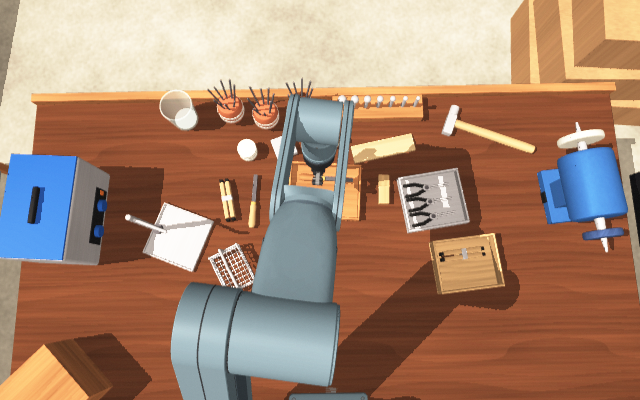

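File 1 is in the far slot. Next is the file at (0.445, 0.057).

Emit:
{"op": "jog_arm", "data": {"series": [[-0.1, -0.1, 0.02, 0.01, 0, 0, 1], [-0.1, -0.1, 0.02, 0.01, 0, 0, 1], [-0.1, -0.1, 0.02, 0.01, 0, 0, 1], [-0.1, -0.1, 0.02, 0.01, 0, 0, 1]]}}

```text
clock: 27.2
tcp_pos: [0.5774, 0.035, 0.12]
tool_rot: [3.071, 0.661, -0.018]
wrist_force: [-0.2, 0.1, 0.5]
width: 0.0468
```

Emit:
{"op": "jog_arm", "data": {"series": [[-0.1, -0.1, 0.02, 0, 0, 0, 1], [-0.1, -0.1, 0.02, 0, 0, 0, 1], [-0.1, -0.1, 0.02, 0, 0, 0, 1], [-0.1, -0.1, 0.02, 0, 0, 0, 1]]}}

```text
clock: 27.6
tcp_pos: [0.4733, 0.0558, 0.1179]
tool_rot: [2.808, 1.408, -0.025]
wrist_force: [0.7, 0.3, 0.3]
width: 0.0471
```

Emit:
{"op": "jog_arm", "data": {"series": [[-0.1, -0.035, 0, 0, 0, 0, 1], [-0.1, -0.035, 0, 0, 0, 0, 1], [-0.1, -0.035, 0, 0, 0, 0, 1], [-0.1, -0.035, 0, 0, 0, 0, 1]]}}

```text
clock: 28.0
tcp_pos: [0.4365, 0.0559, 0.1163]
tool_rot: [2.366, 2.064, -0.028]
wrist_force: [-0.1, -0.6, 1.3]
width: 0.0471
```

Emit:
{"op": "jog_arm", "data": {"series": [[-0.1, 0, 0, 0, 0, 0, 0.45], [-0.1, 0, 0, 0, 0, 0, 0.45], [-0.1, 0, 0, 0, 0, 0, 0.45], [-0.1, 0, 0, 0, 0, 0, 0.45]]}}

```text
clock: 28.4
tcp_pos: [0.4357, 0.056, 0.1153]
tool_rot: [2.122, 2.314, -0.029]
wrist_force: [-1.1, 0.9, -1.0]
width: 0.0472
```

```bash
python3 -c "
from h import *
look('w18',.015,(.36,.56,-.04,.17),3000)"
```

```text
t 28.4 tcp [0.4357 0.056  0.1153] theta 1.6575 w 0.0472 F [-1.1  0.9 -1. ]
level turn (units) [ 0.03  -0.023  0.   ]
```

View pics/w18.png

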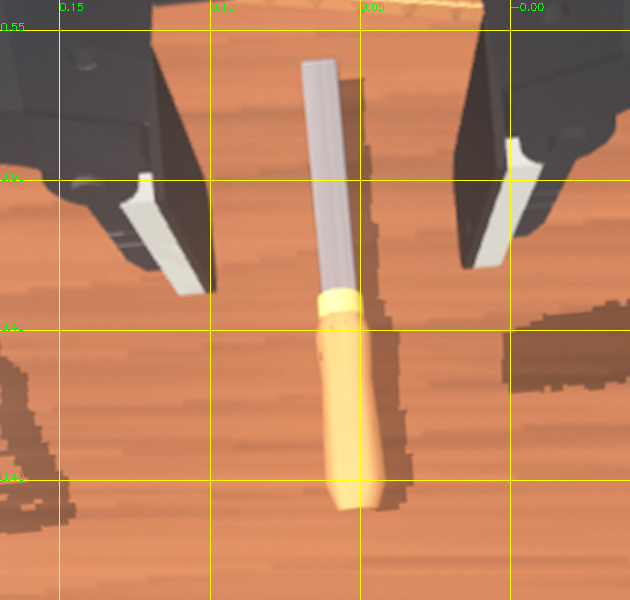

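Emit:
{"op": "jog_arm", "data": {"series": [[-0.1, 0.008, -0.001, -0.045, 0.03, -0.02, 0], [-0.1, 0.008, -0.001, -0.09, 0.03, -0.02, 0], [-0.1, 0.008, -0.001, -0.112, 0.03, -0.02, 0], [-0.1, 0.008, -0.001, -0.112, 0.03, -0.02, 0], [-0.1, 0.008, -0.001, -0.112, 0.03, -0.02, 0]]}}

```text
clock: 28.95
tcp_pos: [0.4439, 0.055, 0.0035]
tool_rot: [-2.123, -2.314, 0.002]
wrist_force: [-0.6, 0.4, 0.2]
width: 0.0473
```

Emit:
{"op": "jog_arm", "data": {"series": [[1, 0, 0, 0, 0, 0, 0], [1, 0, 0, 0, 0, 0, 0], [1, 0, 0, 0, 0, 0, 0], [1, 0, 0, 0, 0, 0, 0], [1, 0, 0, 0, 0, 0, 0]]}}

```text
clock: 29.45
tcp_pos: [0.4454, 0.0548, 0.0051]
tool_rot: [2.123, 2.314, 0.001]
wrist_force: [-1.3, 0.5, 6.6]
width: 0.0194
```

Emit:
{"op": "jog_arm", "data": {"series": [[1, 0, 0, 0, 0, 0, 0], [1, 0, 0, 0.04, 0, 0, 0], [1, 0, 0, 0.09, 0, 0, 0], [1, 0, 0, 0.1, 0, 0, 0], [1, 0, 0, 0.1, 0, 0, 0]]}}

```text
clock: 29.95
tcp_pos: [0.4471, 0.0547, 0.1074]
tool_rot: [2.12, 2.31, 0.007]
wrist_force: [1.2, -0.3, -0.9]
width: 0.019
```

```bash
python3 -c "
from h import *
st()"
```

```text
t 29.95 tcp [0.4471 0.0547 0.1074] theta 1.6568 w 0.019 F [ 1.2 -0.3 -0.9]
level turn (units) [0.002 0.015 0.   ]
```

Emit:
{"op": "jog_arm", "data": {"series": [[1, 0.05, -0.015, 0, 0, 0, -1], [1, 0.05, -0.015, 0, 0, 0, -1], [1, 0.05, -0.015, 0, 0, 0, -1], [1, 0.05, -0.015, 0, 0, 0, -1]]}}

```text
clock: 30.35
tcp_pos: [0.4959, 0.0397, 0.1052]
tool_rot: [2.631, 1.708, -0.0]
wrist_force: [0.0, -0.1, -0.1]
width: 0.019
```

Emit:
{"op": "jog_arm", "data": {"series": [[1, 0.05, -0.015, 0, 0, 0, -1], [1, 0.05, -0.015, 0, 0, 0, -1], [1, 0.05, -0.015, 0, 0, 0, -1], [1, 0.05, -0.015, 0, 0, 0, -1]]}}

```text
clock: 30.75
tcp_pos: [0.5446, 0.0248, 0.1025]
tool_rot: [2.977, 0.997, -0.008]
wrist_force: [-0.0, -0.3, -1.4]
width: 0.0187
```

Emit:
{"op": "jog_arm", "data": {"series": [[1, 0.055, 0, 0, 0, 0, -1], [1, 0.055, 0, 0, 0, 0, -1], [1, 0.055, 0, 0, 0, 0, -1], [1, 0.055, 0, 0, 0, 0, -1]]}}

```text
clock: 31.15
tcp_pos: [0.5983, 0.0249, 0.0994]
tool_rot: [-3.134, -0.221, 0.016]
wrist_force: [-0.4, -0.4, -1.3]
width: 0.019
```

Emit:
{"op": "jog_arm", "data": {"series": [[1, 0, 0, 0, 0, 0, -0.44], [1, 0, 0, 0, 0, 0, -0.44], [1, 0, 0, 0, 0, 0, -0.44], [1, 0, 0, 0, 0, 0, -0.44]]}}

```text
clock: 31.55
tcp_pos: [0.5974, 0.025, 0.0978]
tool_rot: [-3.138, 0.12, 0.02]
wrist_force: [0.3, -0.2, -1.1]
width: 0.019
```

```bash
python3 -c "
from h import *
st()
b,c=wsnap('pics/w19r.png'); box(b,c,.641,-.004,-.086,.158,.202,.028); cv2.imwrite('pics/w19.png',b)"
```

```text
t 31.55 tcp [0.5974 0.025  0.0978] theta -0.0767 w 0.019 F [ 0.3 -0.2 -1.1]
level turn (units) [-0.004 -0.026 -0.   ]
```

View pics/w19.png

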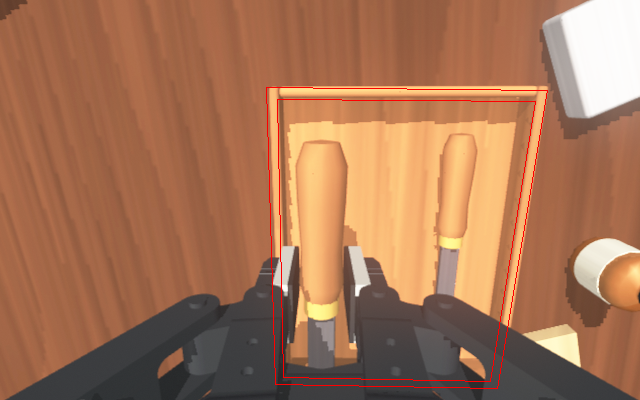

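Model and picture agree. Correcting to (0.604, 0.0205) and lowering.

Emit:
{"op": "jog_arm", "data": {"series": [[1, 0.007, -0.0045, -0.03, 0, -0.03, -0.02], [1, 0.007, -0.0045, -0.03, 0, -0.03, -0.02], [1, 0.007, -0.0045, -0.06, 0, -0.03, -0.02], [1, 0.007, -0.0045, -0.084, 0, -0.03, -0.02], [1, 0.007, -0.0045, -0.086, 0, -0.03, -0.02]]}}

```text
clock: 32.1
tcp_pos: [0.6041, 0.0206, 0.0111]
tool_rot: [-3.136, 0.135, -0.001]
wrist_force: [-0.1, 0.3, -1.3]
width: 0.0189
```

Emit:
{"op": "jog_arm", "data": {"series": [[1, 0, 0, 0, 0, 0, 0], [0.3, 0, 0, 0, 0, 0, 0], [0.3, 0, 0, 0, 0, 0, 0], [0.3, 0, 0, 0, 0, 0, 0], [0.3, 0, 0, 0.04, 0, 0, 0]]}}

```text
clock: 32.6
tcp_pos: [0.6, 0.0211, 0.0469]
tool_rot: [-3.135, 0.135, 0.015]
wrist_force: [-0.0, 0.7, -0.5]
width: 0.0299
```

Emit:
{"op": "jog_arm", "data": {"series": [[0.3, 0, 0, 0.06, 0, 0, 0], [0.3, 0, 0, 0.06, 0, 0, 0], [0.3, 0, 0, 0.06, 0, 0, 0]]}}

```text
clock: 32.9
tcp_pos: [0.6016, 0.0209, 0.1097]
tool_rot: [-3.136, 0.135, 0.007]
wrist_force: [-1.2, -0.5, -0.4]
width: 0.0298
```

```bash
python3 -c "
from h import *
st()
b,c=wsnap('pics/w20r.png'); box(b,c,.641,-.004,-.086,.158,.202,.028); cv2.imwrite('pics/w20.png',b)"
```

```text
t 32.9 tcp [0.6016 0.0209 0.1097] theta -0.086 w 0.0298 F [-1.2 -0.5 -0.4]
level turn (units) [-0.006 -0.008 -0.   ]
```

View pics/w20.png

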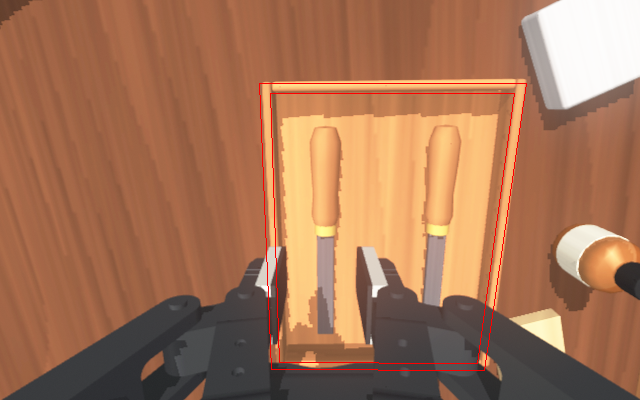

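Two files are in. Next is the file at (0.596, 0.201).

Emit:
{"op": "jog_arm", "data": {"series": [[-0.1, -0.01, 0.09, 0.03, 0, 0, 1], [-0.1, -0.01, 0.09, 0.03, 0, 0, 1], [-0.1, -0.01, 0.09, 0.03, 0, 0, 1], [-0.1, -0.01, 0.09, 0.03, 0, 0, 1]]}}

```text
clock: 33.35
tcp_pos: [0.5888, 0.1128, 0.1359]
tool_rot: [-3.07, -0.657, 0.018]
wrist_force: [0.5, 0.7, -0.3]
width: 0.0473
```

Emit:
{"op": "jog_arm", "data": {"series": [[-0.1, 0, 0.09, 0, 0, 0, 1], [-0.1, 0, 0.09, 0, 0, 0, 1], [-0.1, 0, 0.09, 0, 0, 0, 1], [-0.1, 0, 0.09, 0, 0, 0, 1]]}}

```text
clock: 33.75
tcp_pos: [0.587, 0.2043, 0.1332]
tool_rot: [-2.808, -1.408, 0.025]
wrist_force: [-1.2, 0.0, 0.3]
width: 0.0467
```

Emit:
{"op": "jog_arm", "data": {"series": [[-0.1, 0, 0, 0, 0, 0, 1], [-0.1, 0, 0, 0, 0, 0, 1], [-0.1, 0, 0, 0, 0, 0, 1], [-0.1, 0, 0, 0, 0, 0, 1], [-0.1, 0, 0, 0, 0, 0, 1]]}}

```text
clock: 34.25
tcp_pos: [0.5856, 0.2041, 0.1308]
tool_rot: [2.371, 2.059, -0.03]
wrist_force: [0.3, 0.3, 0.2]
width: 0.0468
```

```bash
python3 -c "
from h import *
look('w21',.015,(.52,.72,.11,.34),3000)"
```

```text
t 34.25 tcp [0.5856 0.2041 0.1308] theta 1.4299 w 0.0468 F [0.3 0.3 0.2]
level turn (units) [ 0.027 -0.027  0.   ]
```

View pics/w21.png

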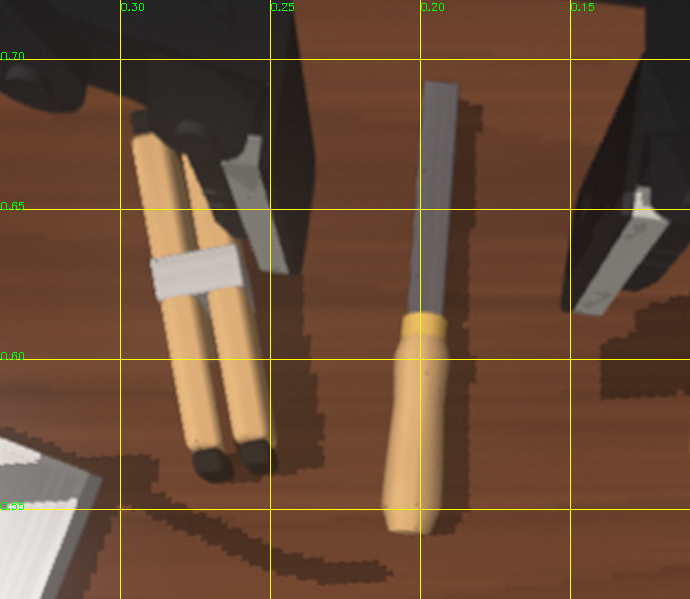

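Emit:
{"op": "jog_arm", "data": {"series": [[-0.1, 0.011, -0.0045, -0.045, 0.03, -0.03, 0.14], [-0.1, 0.011, -0.0045, -0.09, 0.03, -0.03, 0.14], [-0.1, 0.011, -0.0045, -0.125, 0.03, -0.03, 0.14], [-0.1, 0.011, -0.0045, -0.1275, 0.03, -0.03, 0.14], [-0.1, 0.011, -0.0045, -0.1275, 0.03, -0.03, 0.14]]}}

```text
clock: 34.8
tcp_pos: [0.5958, 0.1994, 0.0024]
tool_rot: [-2.302, -2.137, -0.0]
wrist_force: [-0.6, 0.1, 0.1]
width: 0.0471
```

Emit:
{"op": "jog_arm", "data": {"series": [[1, 0, 0, 0, 0, 0, 0], [1, 0, 0, 0, 0, 0, 0], [1, 0, 0, 0, 0, 0, 0], [1, 0, 0, 0, 0, 0, 0], [1, 0, 0, 0, 0, 0, 0]]}}

```text
clock: 35.3
tcp_pos: [0.5967, 0.1996, 0.0038]
tool_rot: [2.302, 2.137, 0.003]
wrist_force: [-1.4, 0.5, 5.5]
width: 0.0193
```

Emit:
{"op": "jog_arm", "data": {"series": [[1, 0, 0, 0, 0, 0, 0], [1, 0, 0, 0.04, 0, 0, 0], [1, 0, 0, 0.09, 0, 0, 0], [1, 0, 0, 0.1, 0, 0, 0], [1, 0, 0, 0.1, 0, 0, 0]]}}

```text
clock: 35.8
tcp_pos: [0.5984, 0.1999, 0.1066]
tool_rot: [2.3, 2.135, 0.01]
wrist_force: [-0.2, 0.4, -1.0]
width: 0.0192
```

```bash
python3 -c "
from h import *
st()"
```

```text
t 35.8 tcp [0.5984 0.1999 0.1066] theta 1.4967 w 0.0192 F [-0.2  0.4 -1. ]
level turn (units) [-0.004  0.014  0.   ]
```

Emit:
{"op": "jog_arm", "data": {"series": [[1, 0.015, -0.09, 0, 0, 0, -1], [1, 0.015, -0.09, 0, 0, 0, -1], [1, 0.015, -0.09, 0, 0, 0, -1], [1, 0.015, -0.09, 0, 0, 0, -1]]}}

```text
clock: 36.2
tcp_pos: [0.6121, 0.1081, 0.1041]
tool_rot: [2.763, 1.49, 0.003]
wrist_force: [-1.2, 0.4, -1.2]
width: 0.0192
```

Emit:
{"op": "jog_arm", "data": {"series": [[1, 0.03, -0.09, 0, 0, 0, -1], [1, 0.03, -0.09, 0, 0, 0, -1], [1, 0.03, -0.09, 0, 0, 0, -1], [1, 0.03, -0.09, 0, 0, 0, -1]]}}

```text
clock: 36.6
tcp_pos: [0.6409, 0.0163, 0.101]
tool_rot: [3.049, 0.748, -0.005]
wrist_force: [-0.0, -0.0, -0.9]
width: 0.019
```

Emit:
{"op": "jog_arm", "data": {"series": [[1, 0, 0, 0, 0, 0, -1], [1, 0, 0, 0, 0, 0, -1], [1, 0, 0, 0, 0, 0, -1], [1, 0, 0, 0, 0, 0, -1]]}}

```text
clock: 37.0
tcp_pos: [0.6392, 0.0165, 0.0982]
tool_rot: [3.141, -0.038, -0.013]
wrist_force: [0.1, 0.2, -1.2]
width: 0.0189
```

```bash
python3 -c "
from h import *
st()
b,c=wsnap('pics/w22r.png'); box(b,c,.641,-.004,-.086,.158,.202,.028); cv2.imwrite('pics/w22.png',b)"
```

```text
t 37.0 tcp [0.6392 0.0165 0.0982] theta -0.0241 w 0.0189 F [ 0.1  0.2 -1.2]
level turn (units) [ 0.    -0.016  0.   ]
```

View pics/w22.png

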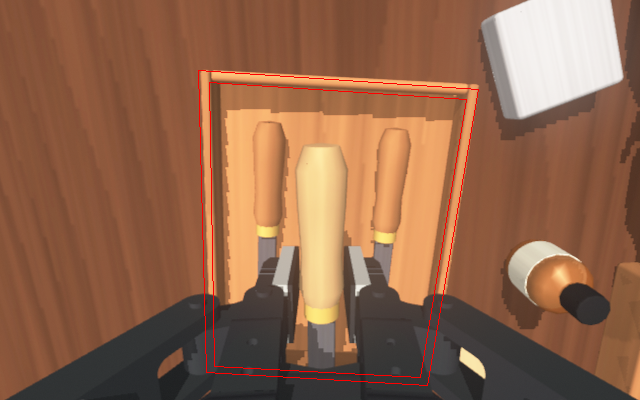

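Emit:
{"op": "jog_arm", "data": {"series": [[1, 0.003, 0.0005, -0.03, 0, -0.02, -0.12], [1, 0.003, 0.0005, -0.03, 0, -0.02, -0.12], [1, 0.003, 0.0005, -0.06, 0, -0.02, -0.12], [1, 0.003, 0.0005, -0.084, 0, -0.02, -0.12], [1, 0.003, 0.0005, -0.0865, 0, -0.02, -0.12]]}}

```text
clock: 37.55
tcp_pos: [0.641, 0.0171, 0.0096]
tool_rot: [-3.138, 0.129, 0.003]
wrist_force: [0.3, -0.4, -0.4]
width: 0.0191
```

Emit:
{"op": "jog_arm", "data": {"series": [[1, 0, 0, 0, 0, 0, 0], [0.35, 0, 0, 0, 0, 0, 0], [0.35, 0, 0, 0, 0, 0, 0], [0.35, 0, 0, 0, 0, 0, 0], [0.35, 0, 0, 0.04, 0, 0, 0]]}}

```text
clock: 38.05
tcp_pos: [0.6366, 0.0176, 0.0448]
tool_rot: [-3.137, 0.129, 0.02]
wrist_force: [-0.5, 0.7, -0.7]
width: 0.0276
```

Emit:
{"op": "jog_arm", "data": {"series": [[0.35, 0, 0, 0.06, 0, 0, 0], [0.35, 0, 0, 0.06, 0, 0, 0], [0.35, 0, 0, 0.06, 0, 0, 0]]}}

```text
clock: 38.35
tcp_pos: [0.6382, 0.0175, 0.1077]
tool_rot: [-3.138, 0.129, 0.012]
wrist_force: [0.5, -0.0, -0.0]
width: 0.0279
```

```bash
python3 -c "
from h import *
st()
b,c=wsnap('pics/w23r.png'); box(b,c,.641,-.004,-.086,.158,.202,.028); cv2.imwrite('pics/w23.png',b)"
```

```text
t 38.35 tcp [0.6382 0.0175 0.1077] theta -0.082 w 0.0279 F [ 0.5 -0.  -0. ]
level turn (units) [-0.003 -0.015 -0.   ]
```

View pics/w23.png

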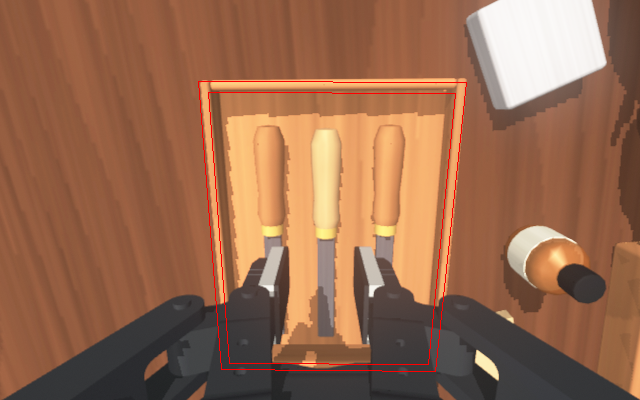

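All three files are in. Last tool: the clamp at (0.627, 0.274).

Emit:
{"op": "jog_arm", "data": {"series": [[-0.2, -0.01, 0.13, 0.02, 0, 0, 1], [-0.2, -0.01, 0.13, 0.02, 0, 0, 1], [-0.2, -0.01, 0.13, 0.02, 0, 0, 1], [-0.2, -0.01, 0.13, 0.02, 0, 0, 1]]}}

```text
clock: 38.8
tcp_pos: [0.625, 0.1523, 0.1242]
tool_rot: [-3.069, -0.666, 0.021]
wrist_force: [-0.2, -0.2, -0.9]
width: 0.0514
```

Emit:
{"op": "jog_arm", "data": {"series": [[-0.2, 0, 0.12, 0, 0, 0, 1], [-0.2, 0, 0.12, 0, 0, 0, 1], [-0.2, 0, 0.12, 0, 0, 0, 1], [-0.2, 0, 0.12, 0, 0, 0, 1]]}}

```text
clock: 39.2
tcp_pos: [0.6228, 0.2763, 0.1214]
tool_rot: [2.802, 1.418, -0.026]
wrist_force: [-0.1, 0.5, -1.1]
width: 0.051
```

Emit:
{"op": "jog_arm", "data": {"series": [[-0.2, 0, 0, 0, 0, 0, 1], [-0.2, 0, 0, 0, 0, 0, 1], [-0.2, 0, 0, 0, 0, 0, 1], [-0.2, 0, 0, 0, 0, 0, 1]]}}

```text
clock: 39.6
tcp_pos: [0.6213, 0.2761, 0.1186]
tool_rot: [2.357, 2.072, -0.032]
wrist_force: [-0.5, 0.3, 1.0]
width: 0.0513
```

Emit:
{"op": "jog_arm", "data": {"series": [[-0.2, 0, 0, 0, 0, 0, 0.6], [-0.2, 0, 0, 0, 0, 0, 0.6], [-0.2, 0, 0, 0, 0, 0, 0.6], [-0.2, 0, 0, 0, 0, 0, 0.6], [-0.2, 0, 0, 0, 0, 0, 0.6]]}}

```text
clock: 40.1
tcp_pos: [0.6209, 0.2759, 0.1177]
tool_rot: [2.023, 2.397, -0.033]
wrist_force: [-0.1, -0.5, -0.6]
width: 0.0508
```

```bash
python3 -c "
from h import *
look('w24',.024,(.52,.72,.17,.38),3000)"
```

```text
t 40.1 tcp [0.6209 0.2759 0.1177] theta 1.7396 w 0.0508 F [-0.1 -0.5 -0.6]
level turn (units) [ 0.038 -0.019  0.   ]
```

View pics/w24.png

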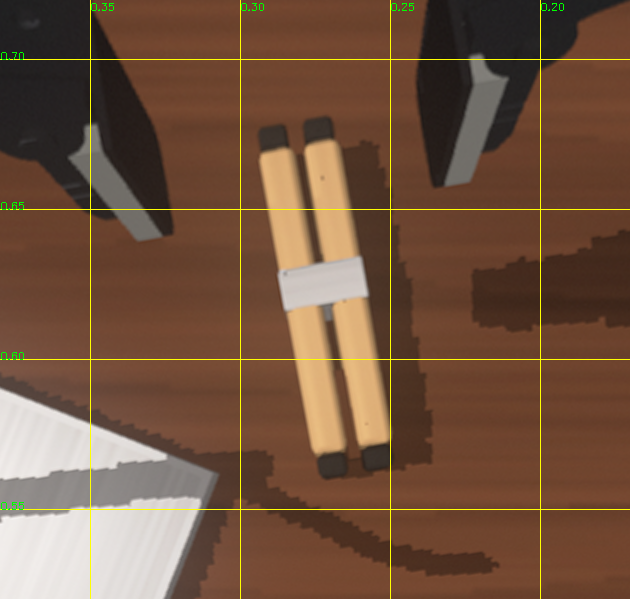

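Emit:
{"op": "jog_arm", "data": {"series": [[-0.2, 0.0045, -0.0035, -0.045, 0.04, -0.02, 0], [-0.2, 0.0045, -0.0035, -0.09, 0.04, -0.02, 0], [-0.2, 0.0045, -0.0035, -0.112, 0.04, -0.02, 0], [-0.2, 0.0045, -0.0035, -0.112, 0.04, -0.02, 0], [-0.2, 0.0045, -0.0035, -0.112, 0.04, -0.02, 0]]}}

```text
clock: 40.65
tcp_pos: [0.6259, 0.2725, 0.0064]
tool_rot: [2.027, 2.4, 0.002]
wrist_force: [0.3, -0.5, 0.1]
width: 0.0512
```

Emit:
{"op": "jog_arm", "data": {"series": [[1, 0, 0, 0, 0, 0, 0], [1, 0, 0, 0, 0, 0, 0], [1, 0, 0, 0, 0, 0, 0], [1, 0, 0, 0, 0, 0, 0], [1, 0, 0, 0, 0, 0, 0]]}}

```text
clock: 41.15
tcp_pos: [0.6278, 0.2731, 0.0091]
tool_rot: [2.025, 2.398, 0.009]
wrist_force: [0.6, 0.1, 6.3]
width: 0.0268
```

Emit:
{"op": "jog_arm", "data": {"series": [[1, 0, 0, 0, 0, 0, 0], [1, 0, 0, 0.04, 0, 0, 0], [1, 0, 0, 0.09, 0, 0, 0], [1, 0, 0, 0.12, 0, 0, 0], [1, 0, 0, 0.12, 0, 0, 0]]}}

```text
clock: 41.65
tcp_pos: [0.6312, 0.2741, 0.1361]
tool_rot: [2.02, 2.393, 0.023]
wrist_force: [0.3, -0.3, -1.0]
width: 0.0273
```

```bash
python3 -c "
from h import *
st()"
```

```text
t 41.65 tcp [0.6312 0.2741 0.1361] theta 1.7392 w 0.0273 F [ 0.3 -0.3 -1. ]
level turn (units) [-0.01   0.034  0.   ]
```

Emit:
{"op": "jog_arm", "data": {"series": [[1, -0.06, -0.18, 0, 0, 0, -1], [1, -0.06, -0.18, 0, 0, 0, -1], [1, -0.06, -0.18, 0, 0, 0, -1], [1, -0.06, -0.18, 0, 0, 0, -1]]}}

```text
clock: 42.05
tcp_pos: [0.5692, 0.092, 0.1352]
tool_rot: [2.552, 1.81, 0.016]
wrist_force: [1.4, -1.0, 0.1]
width: 0.0266
```

Emit:
{"op": "jog_arm", "data": {"series": [[1, -0.06, -0.18, 0, 0, 0, -1], [1, -0.06, -0.18, 0, 0, 0, -1], [1, -0.06, -0.18, 0, 0, 0, -1], [1, -0.06, -0.18, 0, 0, 0, -1]]}}

```text
clock: 42.45
tcp_pos: [0.5075, -0.0898, 0.1345]
tool_rot: [2.922, 1.114, 0.009]
wrist_force: [-0.0, 0.0, 0.1]
width: 0.0268
```

Emit:
{"op": "jog_arm", "data": {"series": [[1, -0.06, -0.18, 0, 0, 0, -1], [1, -0.06, -0.18, 0, 0, 0, -1], [1, -0.06, -0.18, 0, 0, 0, -1], [1, -0.06, -0.18, 0, 0, 0, -1]]}}

```text
clock: 42.85
tcp_pos: [0.4459, -0.2717, 0.1339]
tool_rot: [3.108, 0.347, 0.002]
wrist_force: [1.5, -0.5, 1.1]
width: 0.0272
```

```bash
python3 -c "
from h import *
st()"
```

```text
t 42.85 tcp [ 0.4459 -0.2717  0.1339] theta 0.2227 w 0.0272 F [ 1.5 -0.5  1.1]
level turn (units) [0.029 0.006 0.   ]
```

Emit:
{"op": "jog_arm", "data": {"series": [[1, -0.042, -0.114, -0.03, 0.03, 0, -0.2], [1, -0.042, -0.114, -0.03, 0.03, 0, -0.2], [1, -0.042, -0.114, -0.03, 0.03, 0, -0.2], [1, -0.042, -0.114, -0.03, 0.03, 0, -0.2], [1, -0.042, -0.114, -0.03, 0.03, 0, -0.2]]}}

```text
clock: 43.35
tcp_pos: [0.4031, -0.3853, 0.1029]
tool_rot: [-3.133, -0.189, -0.002]
wrist_force: [0.9, 0.4, -1.0]
width: 0.0268
```

```bash
python3 -c "
from h import *
st()
b,c=wsnap('pics/w25r.png'); box(b,c,.4335,-.381,.12,.142,.170,.046); cv2.imwrite('pics/w25.png',b)"
```

```text
t 43.35 tcp [ 0.4031 -0.3853  0.1029] theta 0.1208 w 0.0268 F [ 0.9  0.4 -1. ]
level turn (units) [-0.005  0.002  0.   ]
```

View pics/w25.png

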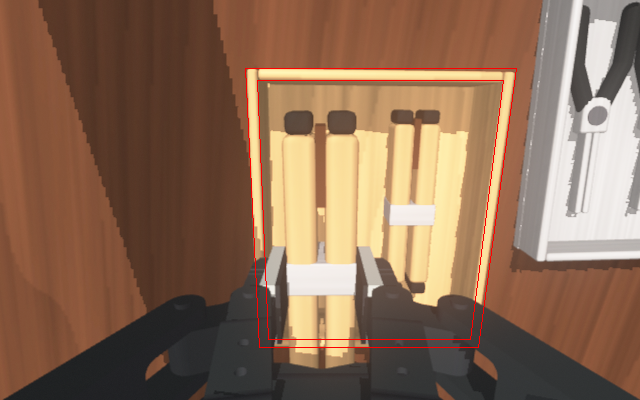

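Emit:
{"op": "jog_arm", "data": {"series": [[1, 0.0025, 0.001, -0.02, 0, 0, 0], [1, 0.0025, 0.001, -0.045, 0, 0, 0], [1, 0.0025, 0.001, -0.07, 0, 0, 0], [1, 0.0025, 0.001, -0.0875, 0, 0, 0], [1, 0.0025, 0.001, -0.0875, 0, 0, 0]]}}

```text
clock: 43.9
tcp_pos: [0.4066, -0.3812, 0.0147]
tool_rot: [-3.131, -0.196, -0.001]
wrist_force: [-0.5, -0.2, -0.1]
width: 0.0268
```

Emit:
{"op": "jog_arm", "data": {"series": [[0.15, 0, 0, 0, 0, 0, 0], [0.15, 0, 0, 0, 0, 0, 0], [0.15, 0, 0, 0, 0, 0, 0], [0.15, 0, 0, 0.05, 0, 0, 0], [0.15, 0, 0, 0.09, 0, 0, 0]]}}

```text
clock: 44.4
tcp_pos: [0.4064, -0.3807, 0.1057]
tool_rot: [-3.13, -0.196, 0.0]
wrist_force: [1.2, -0.2, 0.6]
width: 0.0363
```

```bash
python3 -c "
from h import *
st()
b,c=wsnap('pics/w26r.png'); box(b,c,.4335,-.381,.12,.142,.170,.046); cv2.imwrite('pics/w26.png',b)
t=read_camera('top')[:,:,::-1]; cv2.imwrite('pics/t26.png',cv2.resize(t[150:330,80:340],None,fx=3,fy=3,interpolation=2))"
```

```text
t 44.4 tcp [ 0.4064 -0.3807  0.1057] theta 0.1248 w 0.0363 F [ 1.2 -0.2  0.6]
level turn (units) [-0.011 -0.001 -0.   ]
```

View pics/w26.png

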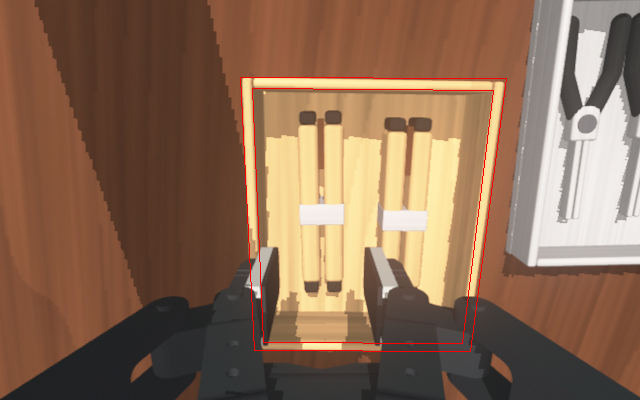

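View pics/t26.png

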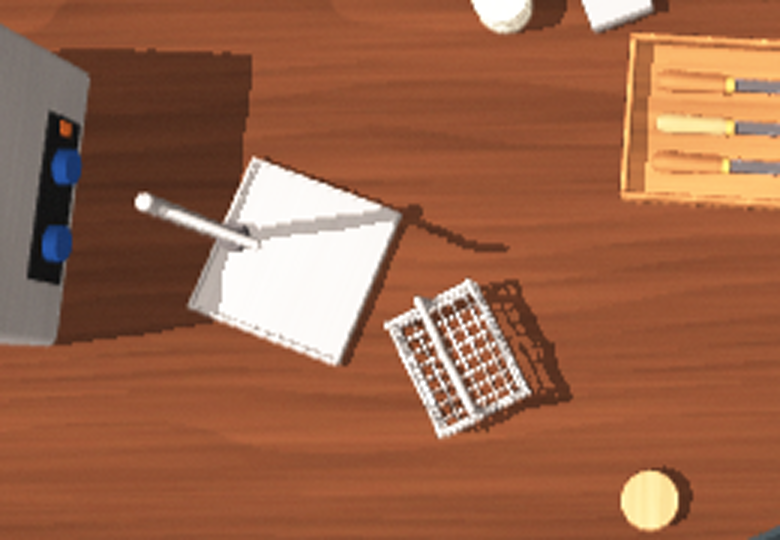

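All 8 tools are in their trays. In the top view the basket handle runs from about (220,250) to (239,288), and the stand's pan corners are visible. Computing poses for both.

```bash
python3 - <<'E'
from h import *
c=cam('top')
f=lambda u,v:(80+(u+.5)/3,150+(v+.5)/3)
P=[p2w(c,f(*q),.013)[:2] for q in [(258,157),(405,213),(342,365),(188,305)]]
P=np.array(P); print(P.round(4), P.mean(0).round(4), [np.linalg.norm(P[i]-P[i-1]).round(4) for i in range(4)])
px=((P[0]+P[3])-(P[1]+P[2]))/2; print('stand +x ang',np.arctan2(px[1],px[0]))
py=((P[0]-P[3])+(P[1]-P[2]))/2; print('y ang',np.arctan2(py[1],py[0]))
print('post top',p2w(c,f(145,203),.228)[:2])
H=np.array([p2w(c,f(*q),.098)[:2] for q in [(421,303),(476,413)]]); print(H.round(4),H.mean(0),np.linalg.norm(H[0]-H[1])); d=H[0]-H[1]; print('handle ang',np.arctan2(d[1],d[0]))
B=np.array([p2w(c,f(*q),.048)[:2] for q in [(387,325),(470,282),(528,388),(440,436)]]); print(B.round(4),B.mean(0),[np.linalg.norm(B[i]-B[i-1]).round(4) for i in range(4)])
E
```

```text
[[0.6153 0.4447]
 [0.5596 0.3049]
 [0.4203 0.3596]
 [0.4775 0.5039]] [0.5182 0.4033] [np.float64(0.15), np.float64(0.1505), np.float64(0.1497), np.float64(0.1552)]
stand +x ang 1.1927084415938718
y ang -0.3900698693578849
post top [0.53973012 0.46392925]
[[0.4686 0.2714]
 [0.3746 0.2228]] [0.42162967 0.2470858 ] 0.10581419417410291
handle ang 0.4775770170689796
[[0.4537 0.3115]
 [0.4908 0.2376]
 [0.396  0.1848]
 [0.3556 0.2623]] [0.42401724 0.2490387 ] [np.float64(0.1097), np.float64(0.0827), np.float64(0.1085), np.float64(0.0874)]
```

Emit:
{"op": "jog_arm", "data": {"series": [[-0.1, 0.04, 0.15, 0.1, 0, 0, 1], [-0.1, 0.04, 0.15, 0.1, 0, 0, 1], [-0.1, 0.04, 0.15, 0.1, 0, 0, 1], [-0.1, 0.04, 0.15, 0.1, 0, 0, 1]]}}

```text
clock: 44.9
tcp_pos: [0.4498, -0.2324, 0.2129]
tool_rot: [2.982, 0.972, 0.015]
wrist_force: [1.1, -0.5, 0.0]
width: 0.0466
```

Emit:
{"op": "jog_arm", "data": {"series": [[-0.1, 0.01, 0.17, 0.02, 0, 0, 1], [-0.1, 0.01, 0.17, 0.02, 0, 0, 1], [-0.1, 0.01, 0.17, 0.02, 0, 0, 1], [-0.1, 0.01, 0.17, 0.02, 0, 0, 1]]}}

```text
clock: 45.3
tcp_pos: [0.4593, -0.0588, 0.2335]
tool_rot: [2.645, 1.691, 0.019]
wrist_force: [1.0, -0.6, -0.3]
width: 0.0473
```

Emit:
{"op": "jog_arm", "data": {"series": [[-0.1, -0.05, 0.14, 0, 0, 0, 1], [-0.1, -0.05, 0.14, 0, 0, 0, 1], [-0.1, -0.05, 0.14, 0, 0, 0, 1], [-0.1, -0.05, 0.14, 0, 0, 0, 1]]}}

```text
clock: 45.7
tcp_pos: [0.4063, 0.0861, 0.2335]
tool_rot: [-2.131, -2.304, -0.021]
wrist_force: [0.5, -0.3, -0.2]
width: 0.0469
```

Emit:
{"op": "jog_arm", "data": {"series": [[-0.1, -0.01, 0.13, 0, 0, 0, 0.84], [-0.1, -0.01, 0.13, 0, 0, 0, 0.84], [-0.1, -0.01, 0.13, 0, 0, 0, 0.84], [-0.1, -0.01, 0.13, 0, 0, 0, 0.84], [-0.1, -0.01, 0.13, 0, 0, 0, 0.84]]}}

```text
clock: 46.2
tcp_pos: [0.3957, 0.2166, 0.2332]
tool_rot: [-1.601, -2.697, -0.019]
wrist_force: [0.9, 0.5, -1.0]
width: 0.0471
```

```bash
python3 -c "
from h import *
look('w27',.098,(.32,.52,.14,.36),3000)"
```

```text
t 46.2 tcp [0.3957 0.2166 0.2332] theta 2.07 w 0.0471 F [ 0.9  0.5 -1. ]
level turn (units) [-0.026  0.003  0.   ]
```

View pics/w27.png

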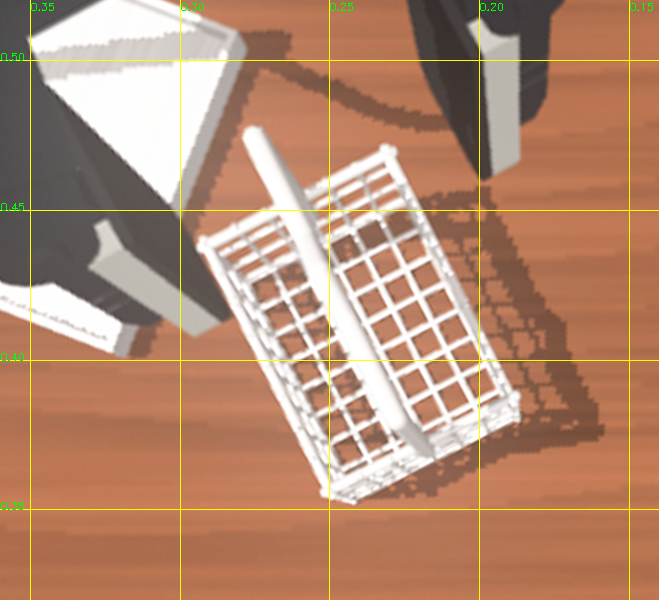

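View pics/w27_raw.png

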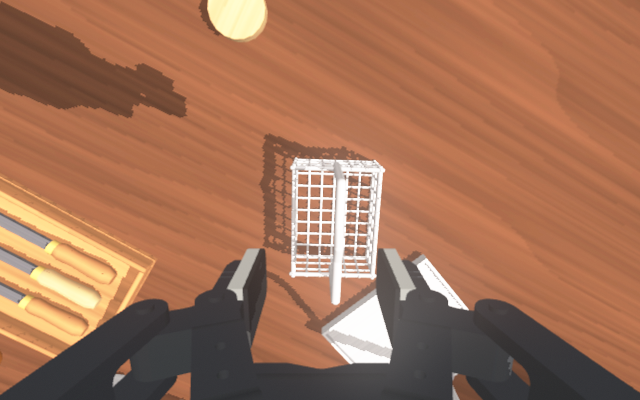

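The handle's middle is at about (0.423, 0.248) and it points at 0.487 rad. I'll pinch 34 mm toward the robot, at (0.393, 0.232).

Emit:
{"op": "jog_arm", "data": {"series": [[-0.1, -0.003, 0.0155, -0.045, -0.026, 0, -0.024], [-0.1, -0.003, 0.0155, -0.09, -0.026, 0, -0.024], [-0.1, -0.003, 0.0155, -0.13, -0.026, 0, -0.024], [-0.1, -0.003, 0.0155, -0.15, -0.026, 0, -0.024], [-0.1, -0.003, 0.0155, -0.15, -0.026, 0, -0.024]]}}

```text
clock: 46.75
tcp_pos: [0.3909, 0.2292, 0.0806]
tool_rot: [-1.625, -2.685, 0.007]
wrist_force: [0.6, 0.0, 1.1]
width: 0.0467
```

```bash
python3 -c "
from h import *
st(); wsnap('pics/w28.png')"
```

```text
t 46.75 tcp [0.3909 0.2292 0.0806] theta 2.053 w 0.0467 F [0.6 0.  1.1]
level turn (units) [ 0.004 -0.009  0.   ]
```

View pics/w28.png

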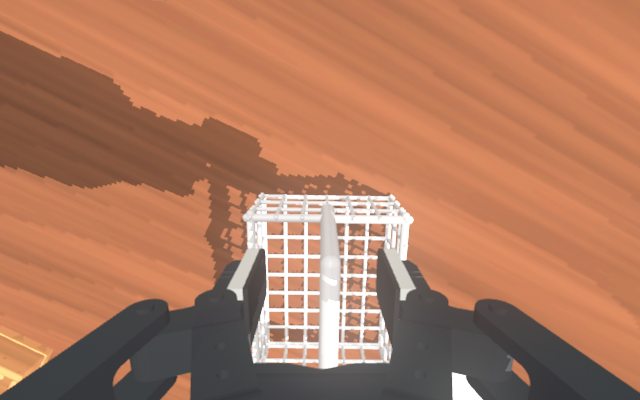

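Emit:
{"op": "jog_arm", "data": {"series": [[0.4, -0.001, 0.0025, 0.002, 0, 0, 0], [0.4, -0.001, 0.0025, 0.002, 0, 0, 0], [1, -0.001, 0.0025, 0.002, 0, 0, 0], [1, -0.001, 0.0025, 0.002, 0, 0, 0], [1, -0.001, 0.0025, 0.002, 0, 0, 0]], "newtons": 100}}

```text
clock: 47.3
tcp_pos: [0.3923, 0.2324, 0.0857]
tool_rot: [1.625, 2.687, -0.0]
wrist_force: [-0.2, -1.1, 7.0]
width: 0.0046
```

Emit:
{"op": "jog_arm", "data": {"series": [[1, 0, 0, 0, 0, 0, 0], [1, 0, 0, 0, 0, 0, 0], [1, 0, 0, 0, 0, 0, 0], [1, 0, 0, 0, 0, 0, 0]]}}

```text
clock: 47.7
tcp_pos: [0.3922, 0.2323, 0.0857]
tool_rot: [1.625, 2.687, -0.001]
wrist_force: [-0.9, -1.6, 3.0]
width: 0.0043
```

Emit:
{"op": "jog_arm", "data": {"series": [[1, 0, 0, 0.01, 0, 0, 0], [1, 0, 0, 0.03, 0, 0, 0], [1, 0, 0, 0.05, 0, 0, 0], [1, 0, 0, 0.07, 0, 0, 0], [1, 0, 0, 0.07, 0, 0, 0]]}}

```text
clock: 48.2
tcp_pos: [0.3941, 0.233, 0.1585]
tool_rot: [1.623, 2.684, 0.006]
wrist_force: [0.4, 0.9, -1.3]
width: 0.0045
```

```bash
python3 -c "
from h import *
st(); wsnap('pics/w29.png'); t=read_camera('scene')[:,:,::-1]; cv2.imwrite('pics/s29.png',cv2.resize(t[120:300,350:520],None,fx=3.3,fy=3.3,interpolation=2))"
```

```text
t 48.2 tcp [0.3941 0.233  0.1585] theta 2.0539 w 0.0045 F [ 0.4  0.9 -1.3]
level turn (units) [-0.002  0.013  0.   ]
```

View pics/w29.png

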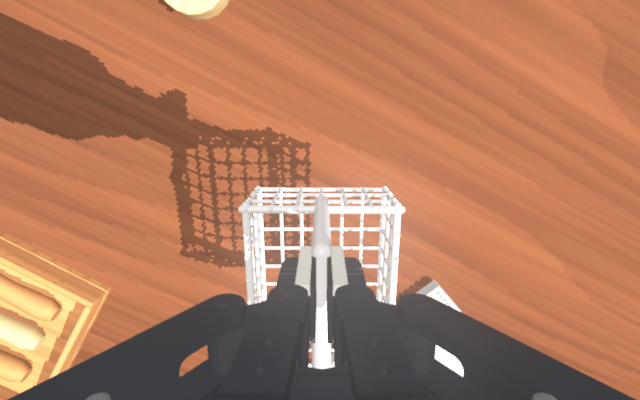

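View pics/s29.png

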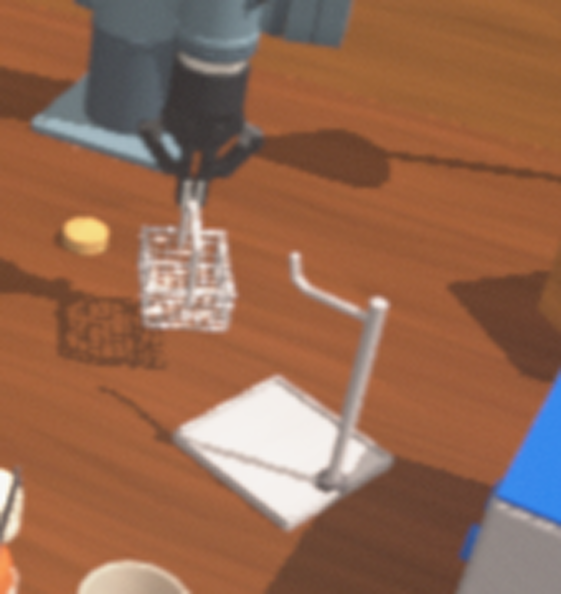

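```bash
python3 - <<'E'
from h import *
t=read_camera('scene')[:,:,::-1].copy(); c=cam('scene')
big=cv2.resize(t[150:300,400:520],None,fx=5,fy=5,interpolation=cv2.INTER_CUBIC)
o=np.array([.518,.403,0]);ux=np.array([.371,.928,0])
pts={'seat':o-.012*ux+[0,0,.199],'tip':o-.033*ux+[0,0,.222],'post':o+.062*ux+[0,0,.228],'pb':o+.062*ux,'o':o+[0,0,.003]}
for k,p in pts.items():
    q=w2p(c,p); print(k,p.round(4),q.round(1)); r=((q-[400,150])*5+2).astype(int); cv2.drawMarker(big,tuple(int(a) for a in r),(0,0,255),0,16,1)
cv2.imwrite('pics/s30.png',big)
E
```

```text
seat [0.5135 0.3919 0.199 ] [441.8 205.2]
tip [0.5058 0.3724 0.222 ] [437.8 195.7]
post [0.541  0.4605 0.228 ] [463.2 209.7]
pb [0.541  0.4605 0.    ] [448.4 266.7]
o [0.518 0.403 0.003] [433.9 255. ]
```

View pics/s30.png

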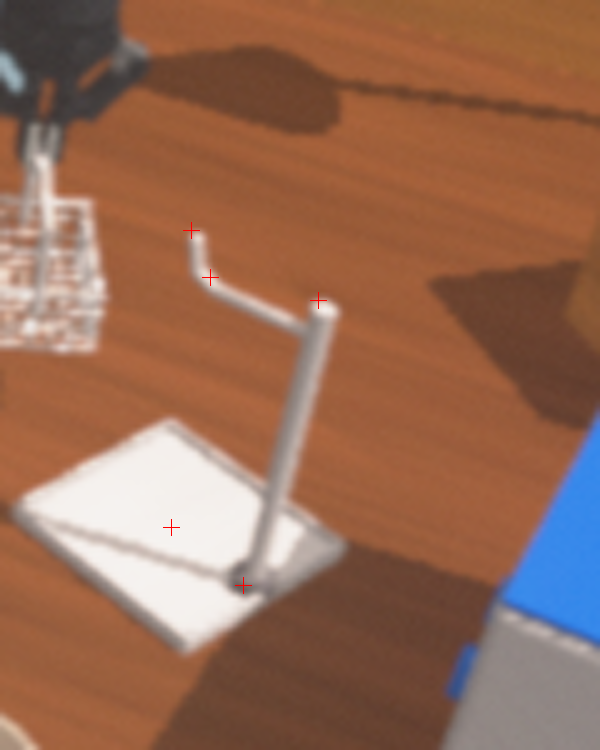

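The basket hangs level in the grip. Scene projections of the stand are within about 5 mm. I'll look at the hook with the wrist camera from the far side before hanging.

Emit:
{"op": "jog_arm", "data": {"series": [[1, 0.03, 0, 0.16, 0, 0, -0.9], [1, 0.03, 0, 0.16, 0, 0, -0.9], [1, 0.03, 0, 0.16, 0, 0, -0.9], [1, 0.03, 0, 0.16, 0, 0, -0.9], [1, 0.03, 0, 0.16, 0, 0, -0.9]]}}

```text
clock: 48.85
tcp_pos: [0.4227, 0.2324, 0.3159]
tool_rot: [2.182, 2.258, 0.002]
wrist_force: [0.0, 0.3, -2.3]
width: 0.0043
```

Emit:
{"op": "jog_arm", "data": {"series": [[1, 0.2, 0.1, 0, 0, 0, -0.83], [1, 0.2, 0.1, 0, 0, 0, -0.83], [1, 0.2, 0.1, 0, 0, 0, -0.83], [1, 0.2, 0.1, 0, 0, 0, -0.83], [1, 0.2, 0.1, 0, 0, 0, -0.83]]}}

```text
clock: 49.35
tcp_pos: [0.6242, 0.3334, 0.3095]
tool_rot: [-2.6, -1.762, 0.01]
wrist_force: [0.1, 0.9, -0.5]
width: 0.0043
```

```bash
cat > stand.py <<'E'
from h import *
def draw(b,c,ox,oy,a):
    o=np.array([ox,oy,0]);ux=np.array([np.cos(a),np.sin(a),0]);uy=np.array([-ux[1],ux[0],0])
    def L(ps,col=(0,0,255),cl=False):
        q=[w2p(c,p) for p in ps]; cv2.polylines(b,[np.array(q).round().astype(int)],cl,col,1)
    L([o+.075*s*ux+.075*t*uy+[0,0,.013] for s,t in((1,1),(1,-1),(-1,-1),(-1,1))],cl=True)
    L([o+.062*ux+[0,0,.006],o+.062*ux+[0,0,.228]],(255,0,0))
    L([o+.062*ux+[0,0,.195],o-.012*ux+[0,0,.195],o-.033*ux+[0,0,.222]],(0,160,0))
E
python3 -c "
from stand import *
st()
b,c=wsnap('pics/w31r.png'); draw(b,c,.518,.403,1.19); cv2.imwrite('pics/w31.png',b)"
```

```text
t 49.35 tcp [0.6242 0.3334 0.3095] theta 1.1913 w 0.0043 F [ 0.1  0.9 -0.5]
level turn (units) [ 0.007 -0.011  0.   ]
```

View pics/w31.png

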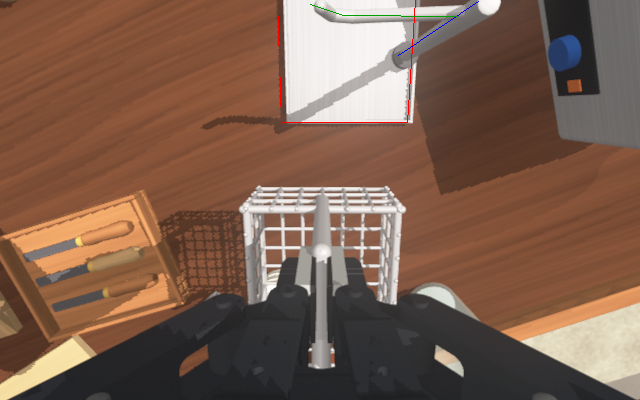

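```bash
python3 - <<'E'
from stand import *
b=cv2.imread('pics/w31r.png'); c=cam('wrist'); draw(b,c,.5215,.4075,1.19)
s=cv2.imread('pics/scene0.png'); cs=cam('scene'); draw(s,cs,.5215,.4075,1.19)
t=cv2.imread('pics/top0.png'); ct=cam('top'); draw(t,ct,.5215,.4075,1.19)
out=np.hstack([cv2.resize(b[0:140,230:530],None,fx=2,fy=2)]); cv2.imwrite('pics/m1.png',out)
cv2.imwrite('pics/m2.png',np.hstack([cv2.resize(s[190:290,400:480],None,fx=5,fy=5),cv2.resize(t[190:290,120:220],None,fx=4,fy=5)]))
E
```

```text
(no output)
```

View pics/m1.png

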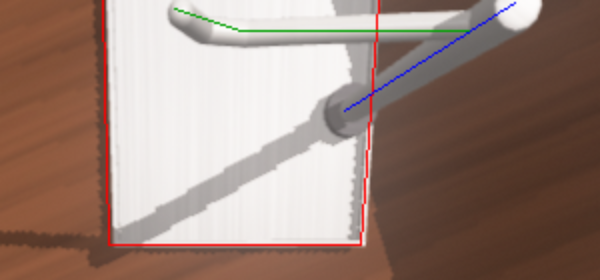

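View pics/m2.png

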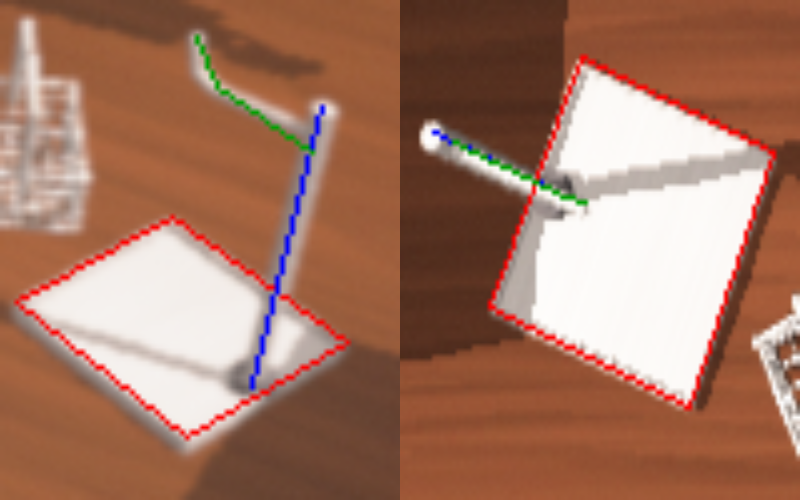

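The corrected stand model, origin (0.5215, 0.4075) and angle 1.19, fits all three cameras. The seat is at (0.517, 0.3964). I'll approach from the hook's open side, with the basket body below the hook and the handle above the tip.

Emit:
{"op": "jog_arm", "data": {"series": [[1, -0.06, -0.05, 0.01, 0, 0, 0], [1, -0.12, -0.07, 0.01, 0, 0, 0], [1, -0.187, -0.07, 0, 0, 0, 0], [1, -0.187, -0.07, 0, 0, 0, 0], [1, -0.187, -0.07, -0.04, 0, 0, 0]]}}

```text
clock: 49.9
tcp_pos: [0.4343, 0.2639, 0.27]
tool_rot: [-2.598, -1.766, 0.004]
wrist_force: [2.4, 0.5, -1.3]
width: 0.0041
```

```bash
python3 -c "
from h import *
st()"
```

```text
t 49.9 tcp [0.4343 0.2639 0.27  ] theta 1.1942 w 0.0041 F [ 2.4  0.5 -1.3]
level turn (units) [ 0.002 -0.005  0.   ]
```

Emit:
{"op": "jog_arm", "data": {"series": [[1, -0.005, 0.005, -0.049, 0, 0, 0], [1, -0.005, 0.005, -0.049, 0, 0, 0], [1, -0.005, 0.005, -0.049, 0, 0, 0], [1, -0.005, 0.005, -0.049, 0, 0, 0]]}}

```text
clock: 50.3
tcp_pos: [0.4313, 0.2694, 0.2227]
tool_rot: [2.597, 1.766, 0.001]
wrist_force: [0.2, 0.2, -1.7]
width: 0.0044
```

```bash
python3 -c "
from h import *
st(); t=read_camera('scene')[:,:,::-1]; cv2.imwrite('pics/s32.png',cv2.resize(t[150:290,370:510],None,fx=5,fy=5,interpolation=2)[:600])
c=cam('scene')
for p in [(.427+.0317,.263-.0125,.2207+.0163),(.427+.0317,.263-.0125,.135),(.427+.0317,.263-.0125,.183)]: print((np.array(w2p(c,p))-[370,150])*5)"
```

```text
t 50.3 tcp [0.4313 0.2694 0.2227] theta 1.1945 w 0.0044 F [ 0.2  0.2 -1.7]
level turn (units) [0.    0.002 0.   ]
[187.02184116 113.55081676]
[167.01185875 242.72086415]
[176.21764585 183.29492706]
```

View pics/s32.png

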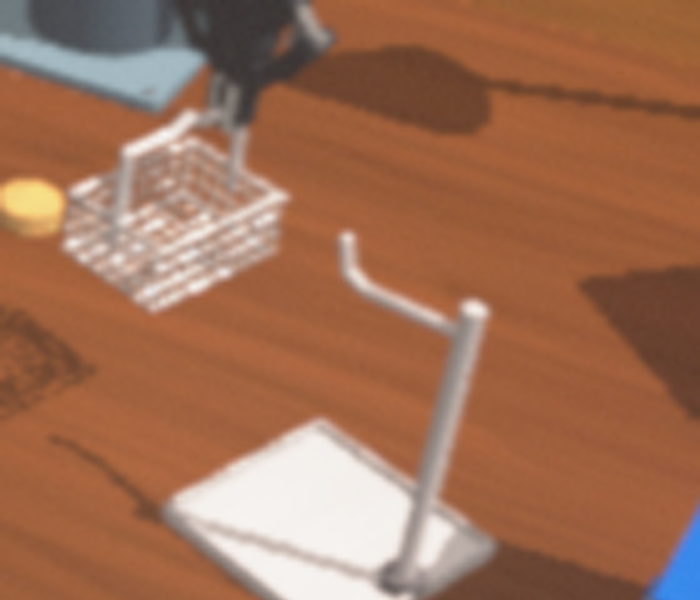

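Emit:
{"op": "jog_arm", "data": {"series": [[1, 0.009, 0.023, -0.001, 0, 0, 0], [1, 0.018, 0.047, -0.001, 0, 0, 0], [1, 0.027, 0.07, -0.001, 0, 0, 0], [1, 0.036, 0.093, -0.001, 0, 0, 0]]}}

```text
clock: 50.75
tcp_pos: [0.47, 0.364, 0.2244]
tool_rot: [2.597, 1.765, 0.01]
wrist_force: [0.7, 0.2, -2.3]
width: 0.0043
```

```bash
python3 -c "
from h import *
st(); t=read_camera('scene')[:,:,::-1]; cv2.imwrite('pics/s33.png',cv2.resize(t[150:270,390:510],None,fx=5,fy=5,interpolation=2)[:600])"
```

```text
t 50.75 tcp [0.47   0.364  0.2244] theta 1.194 w 0.0043 F [ 0.7  0.2 -2.3]
level turn (units) [-0.004  0.012  0.   ]
```

View pics/s33.png

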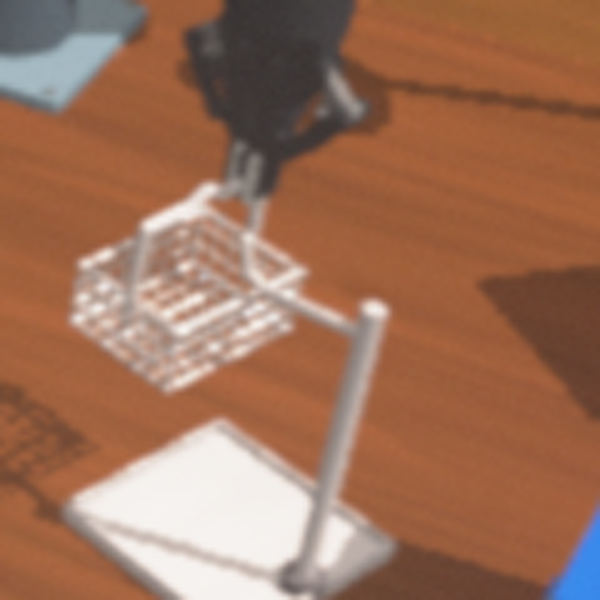

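Emit:
{"op": "jog_arm", "data": {"series": [[1, 0.005, 0.015, -0.003, 0, 0, 0], [1, 0.01, 0.03, -0.003, 0, 0, 0], [1, 0.0155, 0.045, -0.003, 0, 0, 0], [1, 0.0155, 0.045, -0.003, 0, 0, 0]]}}

```text
clock: 51.2
tcp_pos: [0.4887, 0.4141, 0.2227]
tool_rot: [-2.596, -1.768, -0.021]
wrist_force: [0.5, -0.1, -0.3]
width: 0.004
```

```bash
python3 -c "
from h import *
st(); t=read_camera('scene')[:,:,::-1]; cv2.imwrite('pics/s34.png',cv2.resize(t[150:270,390:510],None,fx=5,fy=5,interpolation=2)[:600]); wsnap('pics/w34.png')"
```

```text
t 51.2 tcp [0.4887 0.4141 0.2227] theta 1.1958 w 0.004 F [ 0.5 -0.1 -0.3]
level turn (units) [-0.015  0.021  0.   ]
```

View pics/s34.png

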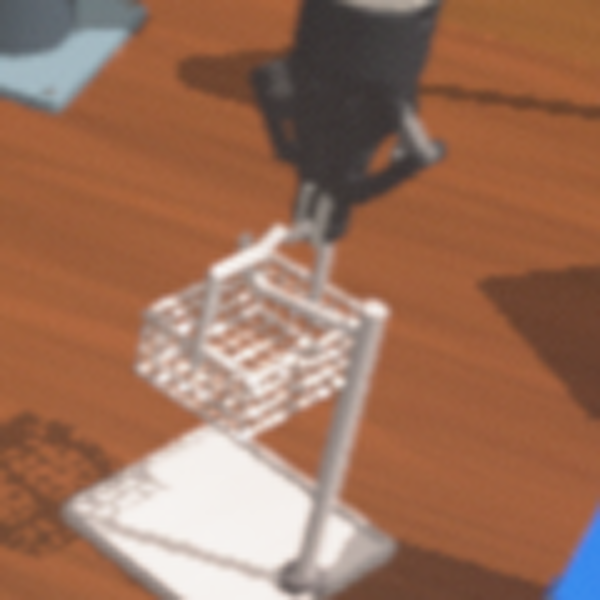

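View pics/w34.png

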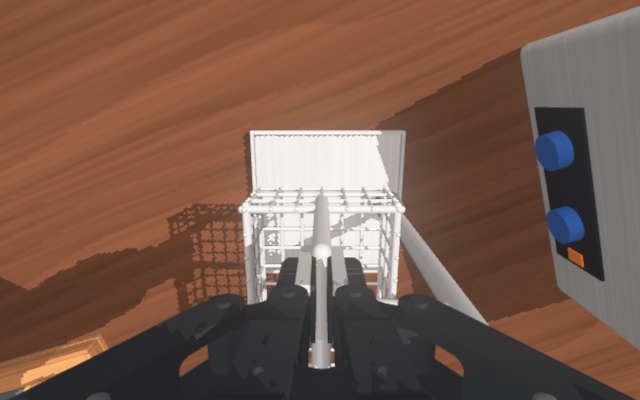

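The handle is past the hook tip, which shows at (245,240) behind it. Lowering.

Emit:
{"op": "jog_arm", "data": {"series": [[1, -0.003, -0.004, -0.005, 0, 0, 0], [1, -0.003, -0.004, -0.015, 0, 0, 0], [1, -0.003, -0.004, -0.025, 0, 0, 0], [1, -0.003, -0.004, -0.034, 0, 0, 0], [1, -0.003, -0.004, -0.036, 0, 0, 0]]}}

```text
clock: 51.8
tcp_pos: [0.4843, 0.4081, 0.1862]
tool_rot: [2.597, 1.767, 0.016]
wrist_force: [-4.2, -1.8, 11.8]
width: 0.0044
```

```bash
python3 -c "
from h import *
st(); t=read_camera('scene')[:,:,::-1]; cv2.imwrite('pics/s35.png',cv2.resize(t[150:270,390:510],None,fx=5,fy=5,interpolation=2)[:600])"
```

```text
t 51.8 tcp [0.4843 0.4081 0.1862] theta 1.195 w 0.0044 F [-4.2 -1.8 11.8]
level turn (units) [-0.011  0.017  0.   ]
```

View pics/s35.png

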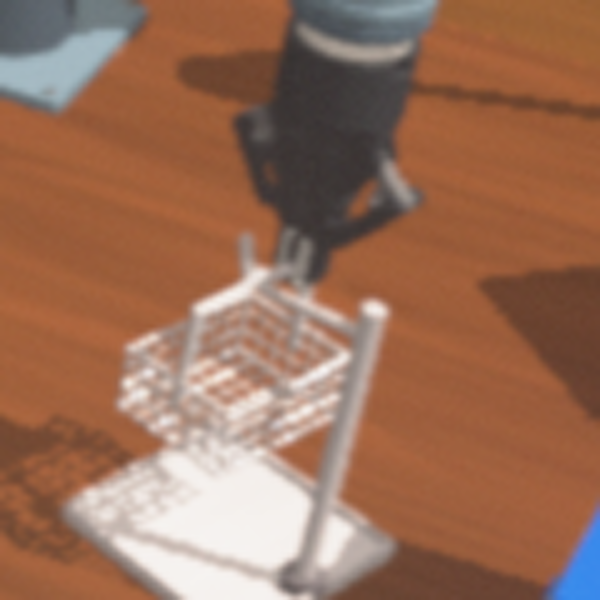

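The handle is resting on the hook with Fz 11.8 N. Easing off slightly and opening.

Emit:
{"op": "jog_arm", "data": {"series": [[1, 0, 0, 0.001, 0, 0, 0], [1, 0, 0, 0.001, 0, 0, 0], [0.7, 0, 0, 0.001, 0, 0, 0], [0.5, 0, 0, 0.001, 0, 0, 0], [0.3, 0, 0, 0.001, 0, 0, 0]], "newtons": 30}}

```text
clock: 52.35
tcp_pos: [0.4842, 0.408, 0.187]
tool_rot: [2.597, 1.767, 0.016]
wrist_force: [0.2, 0.7, -0.5]
width: 0.0297
```

Emit:
{"op": "jog_arm", "data": {"series": [[0.1, 0, 0, 0, 0, 0, 0], [0, 0, 0, 0, 0, 0, 0], [0, 0, 0, 0, 0, 0, 0], [0, 0, 0, 0, 0, 0, 0], [0, 0, 0, 0, 0, 0, 0]]}}

```text
clock: 52.85
tcp_pos: [0.4843, 0.408, 0.1871]
tool_rot: [2.597, 1.767, 0.016]
wrist_force: [0.2, 0.0, -0.2]
width: 0.0429
```

```bash
python3 -c "
from h import *
st(); t=read_camera('scene')[:,:,::-1]; cv2.imwrite('pics/s36.png',cv2.resize(t[150:270,390:510],None,fx=5,fy=5,interpolation=2)[:600]); wsnap('pics/w36.png')"
```

```text
t 52.85 tcp [0.4843 0.408  0.1871] theta 1.195 w 0.0429 F [ 0.2  0.  -0.2]
level turn (units) [-0.011  0.017  0.   ]
```

View pics/s36.png

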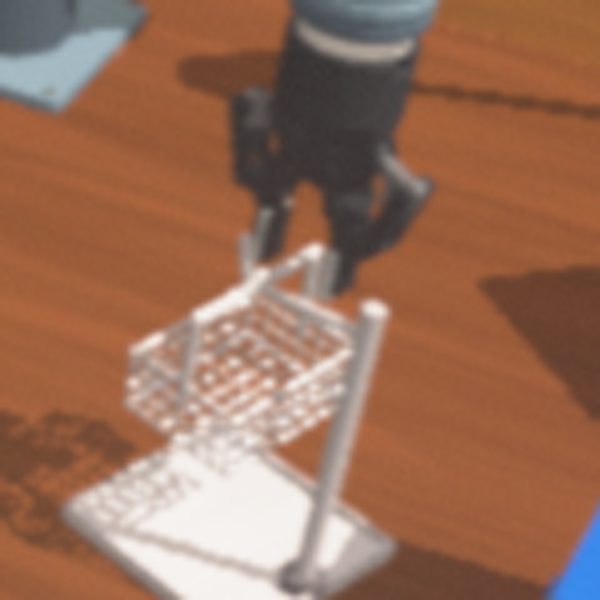

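View pics/w36.png

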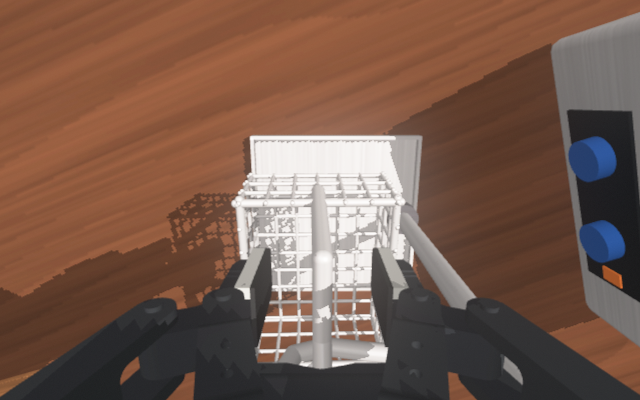

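The basket hangs free on the hook between the open fingers. Withdrawing straight up.

Emit:
{"op": "jog_arm", "data": {"series": [[0, 0, 0, 0.02, 0, 0, 0], [0, 0, 0, 0.05, 0, 0, 0], [0, 0, 0, 0.09, 0, 0, 0], [0, 0, 0, 0.13, 0, 0, 0], [0, 0, 0, 0.15, 0, 0, 0]]}}

```text
clock: 53.45
tcp_pos: [0.4851, 0.4085, 0.3416]
tool_rot: [2.597, 1.767, 0.025]
wrist_force: [0.0, -0.2, -0.1]
width: 0.0424
```

Emit:
{"op": "jog_arm", "data": {"series": [[0, -0.05, -0.1, 0.02, 0, 0, 0], [0, -0.1, -0.2, 0.02, 0, 0, 0], [0, -0.1, -0.25, 0.02, 0, 0, 0], [0, -0.1, -0.25, 0.02, 0, 0, 0], [0, -0.1, -0.25, 0.02, 0, 0, 0]]}}

```text
clock: 53.95
tcp_pos: [0.3906, 0.1765, 0.3606]
tool_rot: [2.595, 1.768, 0.026]
wrist_force: [1.7, -0.6, 0.7]
width: 0.0425
```

Emit:
{"op": "jog_arm", "data": {"series": [[0, 0, -0.1, 0, 0, 0, 0], [0, 0, -0.1, 0, 0, 0, 0], [0, 0, -0.1, 0, 0, 0, 0], [0, 0, -0.1, 0, 0, 0, 0], [0, 0, -0.1, 0, 0, 0, 0]]}}

```text
clock: 54.45
tcp_pos: [0.3906, 0.0774, 0.3607]
tool_rot: [2.595, 1.769, 0.027]
wrist_force: [0.5, -0.2, 1.1]
width: 0.0429
```

```bash
python3 -c "
from h import *
st(); t=read_camera('scene')[:,:,::-1].copy(); cv2.imwrite('pics/s37.png',t)
cv2.imwrite('pics/s37z.png',cv2.resize(t[150:270,390:510],None,fx=5,fy=5,interpolation=2)[:600])
p=read_camera('top')[:,:,::-1]; cv2.imwrite('pics/t37.png',p)"
```

```text
t 54.45 tcp [0.3906 0.0774 0.3607] theta 1.1964 w 0.0429 F [ 0.5 -0.2  1.1]
level turn (units) [-0.018  0.03   0.   ]
```

View pics/s37z.png

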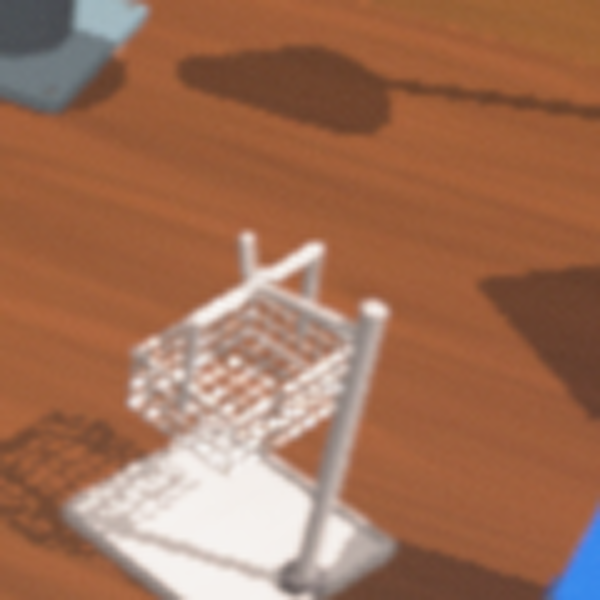

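View pics/t37.png

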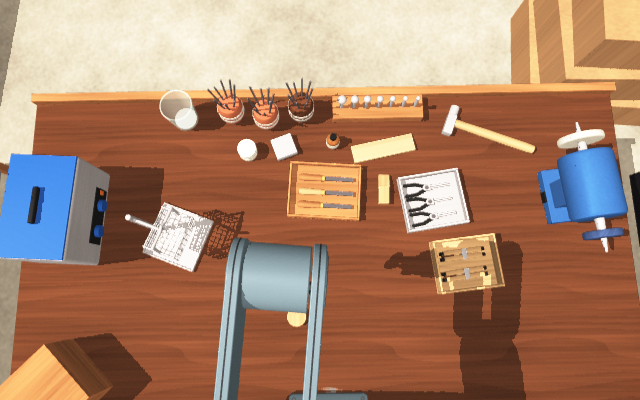

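Emit:
{"op": "jog_arm", "data": {"series": [[0, 0, -0.05, 0, 0, 0, 0], [0, 0, -0.05, 0, 0, 0, 0], [0, 0, -0.05, 0, 0, 0, 0], [0, 0, -0.05, 0, 0, 0, 0], [0, 0, -0.05, 0, 0, 0, 0]]}}

```text
clock: 55.05
tcp_pos: [0.3905, 0.0293, 0.3606]
tool_rot: [2.591, 1.775, 0.027]
wrist_force: [0.8, 0.2, 1.3]
width: 0.0425
```

Emit:
{"op": "jog_arm", "data": {"series": [[0, 0, 0, 0, 0, 0, 0], [0, 0, 0, 0, 0, 0, 0], [0, 0, 0, 0, 0, 0, 0], [0, 0, 0, 0, 0, 0, 0], [0, 0, 0, 0, 0, 0, 0]]}}

```text
clock: 55.55
tcp_pos: [0.3905, 0.0293, 0.3606]
tool_rot: [2.591, 1.775, 0.027]
wrist_force: [0.6, 0.2, -0.1]
width: 0.0424
```

Emit:
{"op": "jog_arm", "data": {"series": [[0, 0, 0, 0, 0, 0, 0], [0, 0, 0, 0, 0, 0, 0], [0, 0, 0, 0, 0, 0, 0], [0, 0, 0, 0, 0, 0, 0], [0, 0, 0, 0, 0, 0, 0]]}}

```text
clock: 56.05
tcp_pos: [0.3905, 0.0293, 0.3606]
tool_rot: [2.591, 1.775, 0.027]
wrist_force: [-0.8, 0.6, -0.5]
width: 0.0427
```

```bash
python3 - <<'E'
from h import *
st(); a=cv2.imread('pics/s37.png'); t=read_camera('scene')[:,:,::-1].copy()
d=cv2.absdiff(a,t)[180:250,410:470]; print('max diff basket area',d.max(),d.mean())
c=cam('scene')
def draw(t,tilt,col):
    seat=np.array([.517,.3964,.199]); an=1.19-np.pi/2
    y=np.array([np.cos(an),np.sin(an),0]); x=np.array([np.cos(1.19),np.sin(1.19),0])
    R0=np.c_[x,y,[0,0,1]]; Rt=R.from_rotvec(x*tilt).as_matrix()@R0
    f=lambda p: w2p(c,seat+Rt@(np.array(p)-[0,0,.102]))
    for P in ([(0,-.052,.05),(0,-.052,.098),(0,-.014,.098),(0,0,.106),(0,.014,.098),(0,.052,.098),(0,.052,.05)],[(.042,.056,.048),(.042,-.056,.048),(-.042,-.056,.048),(-.042,.056,.048),(.042,.056,.048)],[(.042,.056,0),(.042,-.056,0),(-.042,-.056,0),(-.042,.056,0),(.042,.056,0)]):
        q=np.array([(f(p)-[390,150]+.5)*6 for p in P]).astype(int); cv2.polylines(t,[q],False,col,1)
o=[]
for tl in (0,.15,-.15):
    b=cv2.resize(t[180:250,405:475].copy(),None,fx=6,fy=6,interpolation=2)
    B=cv2.resize(t[150:250,390:490].copy(),None,fx=6,fy=6,interpolation=2); draw(B,tl,(0,0,255)); o.append(B[150:,60:320])
cv2.imwrite('pics/s38.png',np.hstack(o))
E
```

```text
t 56.05 tcp [0.3905 0.0293 0.3606] theta 1.2012 w 0.0427 F [-0.8  0.6 -0.5]
level turn (units) [-0.018  0.029  0.   ]
max diff basket area 90 4.988253968253968
```

View pics/s38.png

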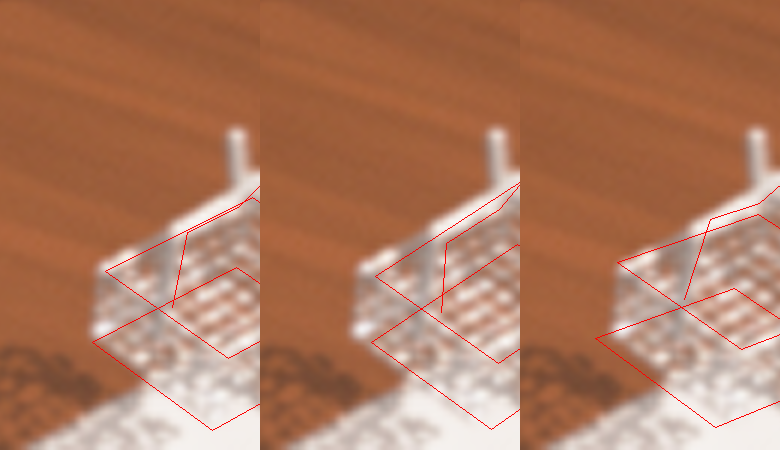

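Emit:
{"op": "jog_arm", "data": {"series": [[0, 0, 0, 0, 0, 0, 0], [0, 0, 0, 0, 0, 0, 0], [0, 0, 0, 0, 0, 0, 0], [0, 0, 0, 0, 0, 0, 0], [0, 0, 0, 0, 0, 0, 0]]}}

```text
clock: 56.6
tcp_pos: [0.3905, 0.0293, 0.3606]
tool_rot: [2.591, 1.775, 0.027]
wrist_force: [0.3, -0.3, 0.4]
width: 0.0424
```

```bash
cat > bk.py <<'E'
from h import *
def proj(c,tx,ty,da=0):
    seat=np.array([.517,.3964,.199]); a=1.19+da; an=a-np.pi/2
    y=np.array([np.cos(a+np.pi/2),np.sin(a+np.pi/2),0]); x=np.array([np.cos(a),np.sin(a),0])
    Rt=R.from_rotvec(x*tx+y*ty).as_matrix()@np.c_[x,y,[0,0,1]]
    f=lambda p: w2p(c,seat+Rt@(np.array(p)-[0,0,.102]))
    return [np.array([f(p) for p in P]) for P in ([(0,-.052,.05),(0,-.052,.098),(0,-.014,.098),(0,-.01,.106),(0,.01,.106),(0,.014,.098),(0,.052,.098),(0,.052,.05)],[(.042,.056,.048),(.042,-.056,.048),(-.042,-.056,.048),(-.042,.056,.048),(.042,.056,.048)],[(.042,.056,0),(.042,-.056,0),(-.042,-.056,0),(-.042,.056,0),(.042,.056,0)])]
E
python3 - <<'E'
from bk import *
ims=[]
for i in range(4):
    ims.append(read_camera('scene')[:,:,::-1].copy())
print([cv2.absdiff(ims[0],m)[180:250,410:470].mean().round(2) for m in ims],[cv2.absdiff(ims[0],m)[260:330,100:200].mean().round(2) for m in ims]); st()
c=cam('scene'); o=[]
for tx in (0,.12,-.12):
    B=cv2.resize(ims[-1][175:255,405:475],None,fx=6,fy=6,interpolation=2)
    if o or 1:
        for q in proj(c,tx,0): cv2.polylines(B,[((q-[405,175]+.5)*6).astype(int)],False,(0,0,255),1)
    o.append(B[:, :400])
B=np.hstack(o); cv2.imwrite('pics/s39.png',cv2.resize(B,(800,int(B.shape[0]*800/B.shape[1]))))
E
```

```text
[np.float64(0.0), np.float64(2.73), np.float64(3.45), np.float64(3.78)] [np.float64(0.0), np.float64(0.87), np.float64(0.86), np.float64(0.85)]
t 56.8 tcp [0.3905 0.0293 0.3606] theta 1.2012 w 0.0426 F [-0.1  0.3  0. ]
level turn (units) [-0.018  0.029  0.   ]
```

View pics/s39.png

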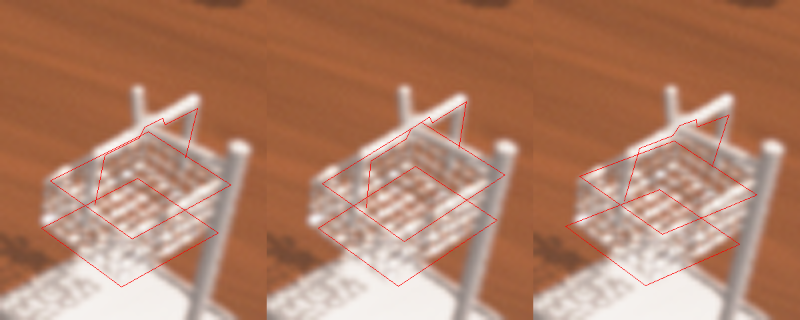

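The basket still swings slightly. I'll wait and measure it.

```bash
cat > sw.py <<'E'
from bk import *
def swing(n=16,box=(195,245,412,462)):
    r0,r1,c0,c1=box
    g=[cv2.cvtColor(read_camera('scene'),cv2.COLOR_RGB2GRAY).astype(np.float32)[r0:r1,c0:c1] for _ in range(n)]
    w=cv2.createHanningWindow(g[0].shape[::-1],cv2.CV_32F)
    print([tuple(np.round(cv2.phaseCorrelate(g[0],k,w)[0],2)) for k in g]); print('diff',[float(cv2.absdiff(g[0],k).mean().round(1)) for k in g])
    st()
E
python3 -c "
from sw import *
swing()"
```

```text
[(np.float64(0.0), np.float64(-0.0)), (np.float64(-0.18), np.float64(0.1)), (np.float64(-0.01), np.float64(0.06)), (np.float64(-0.54), np.float64(-0.07)), (np.float64(-0.56), np.float64(-0.37)), (np.float64(0.67), np.float64(-0.1)), (np.float64(1.33), np.float64(-0.77)), (np.float64(0.72), np.float64(0.19)), (np.float64(-8.88), np.float64(5.77)), (np.float64(1.64), np.float64(-0.85)), (np.float64(0.31), np.float64(-0.36)), (np.float64(-1.46), np.float64(0.73)), (np.float64(0.02), np.float64(8.61)), (np.float64(-0.98), np.float64(0.39)), (np.float64(-0.7), np.float64(1.91)), (np.float64(-1.32), np.float64(-0.08))]
diff [0.0, 57.29999923706055, 57.5, 56.900001525878906, 56.70000076293945, 57.099998474121094, 57.099998474121094, 57.099998474121094, 57.0, 57.20000076293945, 57.099998474121094, 57.0, 57.20000076293945, 57.400001525878906, 57.29999923706055, 57.20000076293945]
t 57.6 tcp [0.3905 0.0293 0.3606] theta 1.2011 w 0.0429 F [1.2 0.1 0.1]
level turn (units) [-0.018  0.029  0.   ]
```

```bash
sed -i 's/phaseCorrelate(g\[0\],k,w)/phaseCorrelate(g[0].copy(),k.copy(),w)/; s/tuple(np.round(\(.*\),2)) for/[round(float(z),2) for z in \1] for/' sw.py; python3 -c "
from sw import *
swing()"
```

```text
[[0.0, -0.0], [0.07, -0.03], [-0.22, -0.03], [-0.17, -0.07], [0.01, -0.15], [0.22, -0.22], [0.2, -0.3], [0.05, -0.22], [0.31, -0.41], [0.26, -0.09], [-0.32, 0.06], [-0.28, -0.09], [-0.15, -0.11], [-0.0, -0.02], [-0.06, 0.11], [-0.04, 0.04]]
diff [0.0, 2.9000000953674316, 4.400000095367432, 4.900000095367432, 5.599999904632568, 6.099999904632568, 6.199999809265137, 6.199999809265137, 6.099999904632568, 5.900000095367432, 5.099999904632568, 4.800000190734863, 4.099999904632568, 2.9000000953674316, 2.0999999046325684, 2.0]
t 58.4 tcp [0.3905 0.0293 0.3606] theta 1.2012 w 0.0426 F [-0.4 -0.2  0.3]
level turn (units) [-0.018  0.029  0.   ]
```

Emit:
{"op": "jog_arm", "data": {"series": [[0, 0, 0, 0, 0, 0, 0], [0, 0, 0, 0, 0, 0, 0], [0, 0, 0, 0, 0, 0, 0], [0, 0, 0, 0, 0, 0, 0], [0, 0, 0, 0, 0, 0, 0]]}}

```text
clock: 58.9
tcp_pos: [0.3905, 0.0293, 0.3606]
tool_rot: [2.591, 1.775, 0.027]
wrist_force: [0.1, 1.3, 0.5]
width: 0.0423
```

Emit:
{"op": "jog_arm", "data": {"series": [[0, 0, 0, 0, 0, 0, 0], [0, 0, 0, 0, 0, 0, 0], [0, 0, 0, 0, 0, 0, 0], [0, 0, 0, 0, 0, 0, 0], [0, 0, 0, 0, 0, 0, 0]]}}

```text
clock: 59.4
tcp_pos: [0.3905, 0.0293, 0.3606]
tool_rot: [2.591, 1.775, 0.027]
wrist_force: [0.1, -0.4, 0.1]
width: 0.0428
```

Emit:
{"op": "jog_arm", "data": {"series": [[0, 0, 0, 0, 0, 0, 0], [0, 0, 0, 0, 0, 0, 0], [0, 0, 0, 0, 0, 0, 0], [0, 0, 0, 0, 0, 0, 0], [0, 0, 0, 0, 0, 0, 0]]}}

```text
clock: 59.9
tcp_pos: [0.3905, 0.0293, 0.3606]
tool_rot: [2.591, 1.775, 0.027]
wrist_force: [0.3, -0.2, -0.7]
width: 0.0425
```

Emit:
{"op": "jog_arm", "data": {"series": [[0, 0, 0, 0, 0, 0, 0], [0, 0, 0, 0, 0, 0, 0], [0, 0, 0, 0, 0, 0, 0], [0, 0, 0, 0, 0, 0, 0], [0, 0, 0, 0, 0, 0, 0]]}}

```text
clock: 60.4
tcp_pos: [0.3905, 0.0293, 0.3606]
tool_rot: [2.591, 1.775, 0.027]
wrist_force: [-0.5, -0.7, -0.5]
width: 0.0426
```

```bash
python3 -c "
from sw import *
swing()"
```

```text
[[0.0, 0.0], [-0.1, 0.18], [-0.06, 0.12], [0.04, 0.05], [0.08, 0.14], [0.1, 0.06], [0.06, 0.13], [-0.04, 0.17], [-0.1, 0.11], [-0.0, 0.07], [-0.04, -0.03], [0.02, 0.17], [-0.06, 0.13], [-0.05, 0.16], [-0.02, 0.13], [-0.1, 0.05]]
diff [0.0, 2.799999952316284, 3.799999952316284, 4.400000095367432, 4.599999904632568, 4.5, 4.5, 4.300000190734863, 3.700000047683716, 2.5, 1.5, 3.0999999046325684, 3.5, 3.5, 3.0999999046325684, 1.600000023841858]
t 61.2 tcp [0.3905 0.0293 0.3606] theta 1.2011 w 0.0428 F [ 0.4  0.1 -0.9]
level turn (units) [-0.018  0.029  0.   ]
```

```bash
python3 - <<'E'
from sw import *
for i in range(300): read_camera('scene')
swing()
m=read_camera('scene')[:,:,::-1].copy(); c=cam('scene')
o=[cv2.resize(m[175:255,405:475],None,fx=6,fy=6,interpolation=2)[:,:400]]
for tx in (0.1,):
    B=cv2.resize(m[175:255,405:475],None,fx=6,fy=6,interpolation=2)
    for q in proj(c,tx,0): cv2.polylines(B,[((q-[405,175]+.5)*6).astype(int)],False,(0,0,255),1)
    o.append(B[:, :400])
cv2.imwrite('pics/s40.png',np.hstack(o))
t=read_camera('top')[:,:,::-1]; cv2.imwrite('pics/t40.png',cv2.resize(t[120:310,220:520],None,fx=2.6,fy=2.6,interpolation=2)); st()
E
```

```text
[[0.0, -0.0], [0.06, -0.04], [0.05, -0.06], [0.03, -0.12], [0.19, -0.11], [0.18, -0.16], [0.19, -0.21], [0.11, -0.05], [0.07, -0.02], [0.02, -0.01], [0.04, 0.03], [0.05, 0.02], [0.02, -0.04], [0.0, 0.04], [0.01, -0.0], [0.07, -0.04]]
diff [0.0, 1.0, 1.0, 1.100000023841858, 1.2999999523162842, 1.399999976158142, 1.2999999523162842, 1.2000000476837158, 1.0, 1.0, 0.8999999761581421, 0.8999999761581421, 1.0, 1.100000023841858, 1.0, 0.8999999761581421]
t 77.0 tcp [0.3905 0.0293 0.3606] theta 1.2012 w 0.0429 F [-0.6 -0.5 -0.7]
level turn (units) [-0.018  0.029  0.   ]
t 77.1 tcp [0.3905 0.0293 0.3606] theta 1.2012 w 0.0425 F [ 0.1 -0.3 -0.3]
level turn (units) [-0.018  0.029  0.   ]
```

View pics/s40.png

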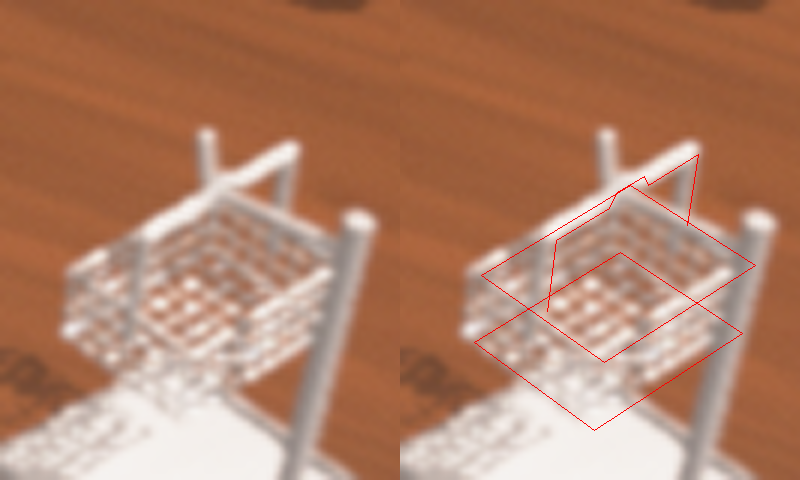

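View pics/t40.png

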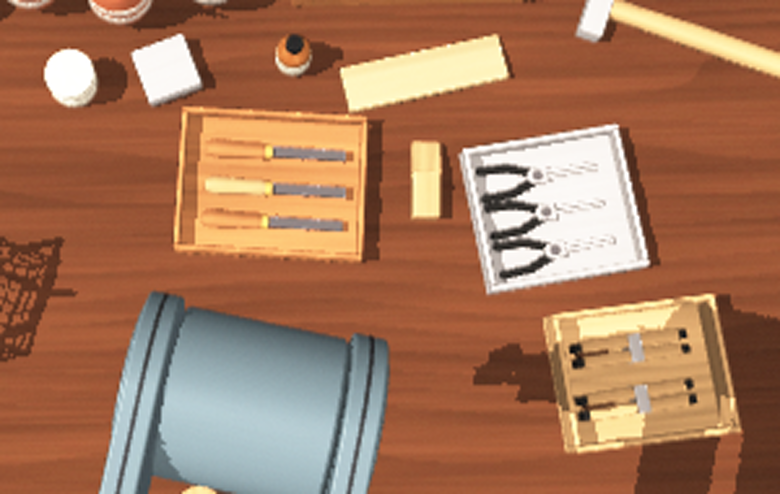

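The basket is still now: the frame difference is at noise level, tilt about 0.05–0.1 rad, and it sits on the hook near the seat. All 8 tools lie lengthwise in their trays. Handing in.

```bash
python3 -c "
from rig import *
print(finish_job())"
```

```text
the job is handed in; nothing more can be done
None
```

The bench is cleared and the job is handed in, at about 77 s of the 208 s allowed. `finish_job()` gave no verdict. All eight tools were present: three files, two clamps and three pliers.

**Tools:** the last top picture shows three files in the long low tray, two clamps in the deep box and three pliers in the steel tray. All lie lengthwise and down inside, with their origins about 10 mm or less from the middle. I did not notice any tool being knocked aside.

**Basket:** it hangs on the hook with the gripper clear of it. It swung slightly after release, so I waited about 20 s until the pictures no longer changed beyond camera noise. I estimate a tilt of 0.05–0.1 rad (limit 0.3), the bail 7–8 mm from the seat (limit 22 mm), and the underside about 97 mm up (limit 60 mm). The tilt and seat figures are rough, because the basket is small and blurred in the scene camera.

**Other things:** the bench block, tins, bottle and wedge show no movement in the last pictures.

**Disagreements:** the top-camera tray and stand positions were 3–7 mm off what the wrist camera showed. I worked from the wrist readings. For the stand, the corrected position then matched all three cameras.

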